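# Change the load on the parts shaker

## Task

Change over the parts shaker: first push the mushroom stop button on its controller down until it locks, and only then move every finished clamp from the shaker deck into the empty steel tray, lay every copper gasket pack flat on the shaker deck, and roll the thumbwheel until its window shows 4. Last of all, with the load and the digit right, twist the stop button clockwise until it springs back up. Leave the hex key and the tweezers alone.

Things in the scene. Friction and masses are not known exactly. Their poses are not given: they have to be found in the camera images.
- controller: grey control box, 130 (x) x 230 (y) x 70 mm high, fixed. Origin under its centre; x points away from the robot, y to the left, top face at z = 0.070. On top, in its frame: the stop button at y = -0.072, x = 0; the thumbwheel at y = +0.012, x = 0; left of the wheel a black hood (y from +0.055 to +0.093, 24 mm high) with the digit window in its front.
- stop_top (a point): centre of the flat top of the round mushroom stop button: red, 40 mm across, its side wall 22 mm high. Sprung up its top stands 42 mm above the box's top face and there are 11 mm of air under the cap; pressed and locked it is about 7 mm lower. The black collar under it is 44 mm across and 9 mm high.
- stop_press (a joint): travel of the stop button in m: 0 = sprung up (running), up to 0.0095 = pushed right down. It takes about 5 N; a latch catches it once it has been pushed past about 0.0075, so push to the end stop (0.0095); let go, it then stays locked at about 0.007. Not past the latch, it springs back up.
- stop_turn (a joint): twist of the stop button in rad, clockwise seen from above positive, 0 to 0.8; a weak spring (0.05 N m) and some drag (0.08 N m per rad/s) turn it slowly back to 0. Twisting a locked button past about 0.45 frees the latch, and the button springs up (pushed by about 4 N) as soon as it is let go or allowed to rise; twist to 0.6 to 0.7 to be sure.
- wheel_axle (a point): centre of the thumbwheel on its axle: black ribbed wheel of radius 38 mm, 14 mm wide, axle along the controller's y, 50 mm above the worktop. Its top 18 mm stand out of the box's top face with at least 35 mm free on both sides along y, so its rim can be pinched from above across its 14 mm, or rolled with a fingertip pressed on its top.
- wheel (a joint): angle of the thumbwheel in rad; stays where it is left (friction 0.03 N m). Digit d stands centred in the window at d * 0.6283 (0 to 9); between digits two halves show. Pulling the top of the wheel towards the robot (to -x of the controller) lowers the value, pushing it away raises it.
- window (a point): the digit in the window: dark digits 15 mm high on a white drum that turns with the thumbwheel, upright as read from the robot's side; this point is on the drum at the middle of the window.
- shaker: platform shaker, fixed; origin under its centre. Its aluminium deck measures 220 (x) x 200 (y) mm with a black rubber top at z = 0.066 above the origin, with a lip 5 mm higher round the edge (inside the lip 210 x 190 mm).
- parts_tray: empty open steel tray, fixed, 250 (x) x 170 (y) x 20 mm high, walls and floor 3 mm thick; origin under its centre.
- clamp_1: aluminium vacuum hose clamp lying flat: a ring 57 mm across and 17 mm thick (mass 0.09 kg) with a wing nut on one side; 88 mm long over all along its y. Origin on its underside, mid-length; z up. The ring's centre lies 8 mm from the origin along +y of the clamp, the wing nut at -y: grasp across the ring along the clamp's x (57 mm). Starts on the shaker deck. None if absent (one or two are there).
- clamp_2: aluminium vacuum hose clamp lying flat: a ring 57 mm across and 17 mm thick (mass 0.09 kg) with a wing nut on one side; 88 mm long over all along its y. Origin on its underside, mid-length; z up. The ring's centre lies 8 mm from the origin along +y of the clamp, the wing nut at -y: grasp across the ring along the clamp's x (57 mm). Starts on the shaker deck. None if absent (one or two are there).
- gasket_1: pack of copper gaskets, a flat ring-shaped disc 48 mm across and 10 mm thick, 0.05 kg; origin at the centre of its underside. Starts on the worktop in front of the controller. None if absent (two or three are there).
- gasket_2: pack of copper gaskets, a flat ring-shaped disc 48 mm across and 10 mm thick, 0.05 kg; origin at the centre of its underside. Starts on the worktop in front of the controller. None if absent (two or three are there).
- gasket_3: pack of copper gaskets, a flat ring-shaped disc 48 mm across and 10 mm thick, 0.05 kg; origin at the centre of its underside. Starts on the worktop in front of the controller. None if absent (two or three are there).
- hex_key: black hex key, 32x84x9 mm, lying on the worktop near the robot; bystander, origin at its middle
- tweezers: steel tweezers, 11x140x10 mm, lying on the worktop near the robot; bystander, origin at its middle
Not all that is in view belongs to the job. Leave any purple look-alike of the gasket_2 alone.

How it is judged:
By the outcome, as a careful person would: the job done as asked, in the order asked, and still so for the second after the job is handed in, with the robot touching nothing.
Of clamp_1, clamp_2 only 1 to 2 are there at a start; the rules pass over those that are not, and their reading is None.
Of gasket_1, gasket_2, gasket_3 only 2 to 3 are there at a start; the rules pass over those that are not, and their reading is None.
At some moment in a run one of clamp_1, clamp_2, gasket_1, gasket_2, gasket_3 may be knocked a few centimetres aside while the robot is not near it.
Once in a run the grip may slacken for a moment while it holds something.
It also fails if it takes over 210 s, if anything falls off the work surface, if the arm or the gripper's body presses on something with over 40 N, if the wrist force passes 120 N, or if a joint passes its speed limit or range.

## Robot

A 6-joint arm with a two-finger parallel gripper is mounted at the origin on a cart in front of the work surface, level with it; the furniture and walls round the work are solid. World frame = base frame: x ahead of the robot, y to its left, z up, the work surface at z = 0. Lengths are in m, angles in degrees, forces in N, time in s.
With the tool pointing down it reaches from about 0.3 to 0.875 m from the base axis. Payload 6.4 kg.
Tool frame: the origin (TCP) lies midway between the tips of the shut fingers; the grasp point (between the pads) lies 19 mm behind it; z points along the fingers, y is the direction in which the jaws open and shut (so a half turn about z gives the same grasp; the last joint's range is limited). The gripper opens to 85 mm and grips with 20 to 120 N. Pads are 22 mm wide; open, the fingers measure 114 mm over their backs; the gripper's body (76 mm by 85 mm) begins 54 mm behind the grasp point. The pads swing forward as they close: fully open they stand 13 mm farther back than shut.
Start: joints at [51.263, 10.359, 92.074, -0, 77.567, -11.82], TCP at [0.26, 0.513, 0.231] pointing down, gripper open.
Joint ranges: [-171.53, 171.53], [-51.25, 118.39], [17.06, 147.69], [-65.23, 245.23], [0, 150.52], [-178.68, 178.68]. Speed limits (degrees/s): [147.25, 147.25, 172.46, 180, 180, 180].

## Interface

Orientations are given as a 3x3 rotation matrix whose columns are the frame's x, y, z axes.
In Python, from bench import robot gives the robot as it stands. The module is installed in compiled form; this text tells all that it offers.
- The arm moves only by the shell command python3 -m crank 'ROWS' [OPENING] [FORCE]. ROWS is JSON, a list of rows, each an object with "slide": the shift along the tool's x, y, z in mm, a list of three; "turn": the turn about the tool's z in rad. A call has 1 to 12 rows; each row shifts and turns the commanded pose from where the row before left it, along the tool's axes as they then stand; what a row does not reach is not made up. A row lasts 1/8 s, in which the tool goes at most 62.5 mm and 10.7 degrees, less where a joint would pass 70% of its speed; a pose out of reach is approached as far as the arm can. A call with a gripper value outside its range is refused whole. OPENING is the finger opening in mm, from 0 to 85.4, set as the call begins (- or left out, the last holds). The fingers move at their own pace and stop on an object; FORCE is the grip in N (left out, the last holds). Time passes only in rows, so rows that do not move let the fingers close. It gives the time, the measured TCP pose, the force and the opening at its end, in the units of the state.
- robot.get_obs(): the state, without advancing time (a new reading comes with each control period).
- robot.snapshot(name): name is "scene" or "top" or "wrist"; returns a dict with "img" (400x640x3 uint8, red, green, blue), "fx", "fy", "cx", "cy" (pixels), "eye" and "rotation" of the camera in the world. Camera axes: x right, y up, looking along -z (the intrinsics and any distortion apply to the point x, -y, -z); pixel columns grow to the right and rows downward; lengths in m; the calibration is good to about 2 mm. The wrist camera is an equidistant fisheye: a pixel r from the principal point sees the ray r / f radians off the axis. A picture is of the moment at which its call begins. There is no depth.
- robot.job_done(): hands the job in, once; it reports no verdict.
Trained networks look in a picture, given as the dict that the camera call returned (one of the last four; its "shot" number tells which), for a name from the list of things; names that differ only in an ending like _2 or _b are one class to them, and where a whole thing is asked for, a point or a joint stands for the part that bears it (a point fixed in the world has none). Each returns a list of dicts, best first, with "conf" (0 to 1); they miss things now and then, are a little off and sometimes report something else, mostly with a low value. They report only what shows in the picture. A call takes as long as a camera call. They do not tell look-alikes from the thing itself.
- robot.look_for(picture, name): "centre" ([column, row] as shares, 0 to 1, of the picture: columns of its width, rows of its height, amid what is visible of it).
- robot.cut_out(picture, name): "region" (400x640 bool, what is visible of it) and "centre" ([column, row] as shares, 0 to 1, of the picture: columns of its width, rows of its height, amid what is visible of it).
The state is a dict: "t": time; "joint_pos": joint angles; "qvel": joint speeds; "tau": joint torques, N m; "position": TCP position; "orientation": TCP orientation; "ft_force": force on the tool from outside, world axes, zero at the start; "ft_torque": the same for the moment, N m; "opening": opening from 0.0 (shut) to 1.0 (fully open).
Only numpy, scipy, OpenCV 4.12 (cv2) and the standard library are available. Lean on these libraries where they do the work, as an engineer would, in place of code of your own. Each camera call takes 0.05 s, during which the arm holds its last target.

## Working session

There is one attempt and no reset: what is moved stays moved. The work goes in short steps, Python scripts to look and compute and a shell command to move; the robot and the scene stay as the last step left them, time stands still between calls to the robot, and variables do not carry over. Pictures are saved under pics/ and viewed, and the job is handed in when it is done.

```bash
ls; mkdir -p pics; cat > h.py <<'E'
import numpy as np, cv2
from bench import robot
def save(p,name): cv2.imwrite('pics/'+name,cv2.cvtColor(p['img'],cv2.COLOR_RGB2BGR))
def ray(p,u,v,fish=False):
    x=(u-p['cx'])/p['fx'];y=(v-p['cy'])/p['fy']
    if fish:
        r=np.hypot(x,y); s=np.sin(r)/r if r>1e-9 else 1.
        d=np.array([x*s,-y*s,-np.cos(r)])
    else: d=np.array([x,-y,-1.])
    return np.array(p['rotation'])@d
def hit(p,u,v,z,fish=False):
    d=ray(p,u,v,fish);e=np.array(p['eye']);return e+d*(z-e[2])/d[2]
def proj(p,X,fish=False):
    c=np.array(p['rotation']).T@(np.array(X)-np.array(p['eye']))
    x,y,z=c[0],-c[1],-c[2]
    if fish:
        r=np.hypot(x,y);t=np.arctan2(r,z);k=t/r if r>0 else 0
        return p['cx']+p['fx']*x*k,p['cy']+p['fy']*y*k
    return p['cx']+p['fx']*x/z,p['cy']+p['fy']*y/z
E
python3 - <<'E'
from h import *
for n in ['scene','top','wrist']:
    p=robot.snapshot(n); save(p,n+'0.png'); print(n,p['fx'],p['cx'],p['cy'],p['eye'],np.round(p['rotation'],3).tolist(),[k for k in p])
print(robot.get_obs())
E
```

```text
pics
scene 511.1632379163078 311.0496272967699 201.68510677369687 [-0.30521544 -0.6290994   0.66795051] [[0.628, 0.368, -0.686], [-0.778, 0.319, -0.541], [0.019, 0.873, 0.486]] ['img', 'fx', 'fy', 'cx', 'cy', 'eye', 'rotation', 'shot']
top 380.5747728157384 315.3470229736647 200.31616482269345 [0.31909294 0.0245652  1.1698394 ] [[0.002, 0.979, -0.205], [-1.0, 0.003, 0.004], [0.004, 0.205, 0.979]] ['img', 'fx', 'fy', 'cx', 'cy', 'eye', 'rotation', 'shot']
wrist 309.70691628693146 325.8696424124805 201.42995309549187 [0.18607754 0.54895777 0.37350676] [[0.453, -0.845, -0.285], [0.892, 0.428, 0.146], [-0.001, -0.321, 0.947]] ['img', 'fx', 'fy', 'cx', 'cy', 'eye', 'rotation', 'shot']
{'t': 0.15, 'joint_pos': array([ 5.12625033e+01,  1.03902820e+01,  9.21182367e+01, -3.43531512e-04,
        7.75661015e+01, -1.18230554e+01]), 'qvel': array([ 0.02418275, -0.17018843, -0.16813844,  0.08453373,  0.04527002,
        0.07866192]), 'tau': array([ 1.65438611e-03, -4.45258677e+01, -3.51694143e+01, -2.63213315e-04,
        5.84176742e-03,  4.68956364e-05]), 'position': array([0.2600291 , 0.51238455, 0.23061128]), 'orientation': array([[-8.91683947e-01,  4.52657798e-01, -8.10393312e-04],
       [ 4.52658448e-01,  8.91683402e-01, -1.01953758e-03],
       [ 2.61112629e-04, -1.27593667e-03, -9.99999152e-01]]), 'ft_force': array([0.95400907, 0.08807989, 0.27847568]), 'ft_torque': array([-0.01999279,  0.00170311,  0.01150109]), 'opening': 1.0046045008512758}
```

View pics/top0.png

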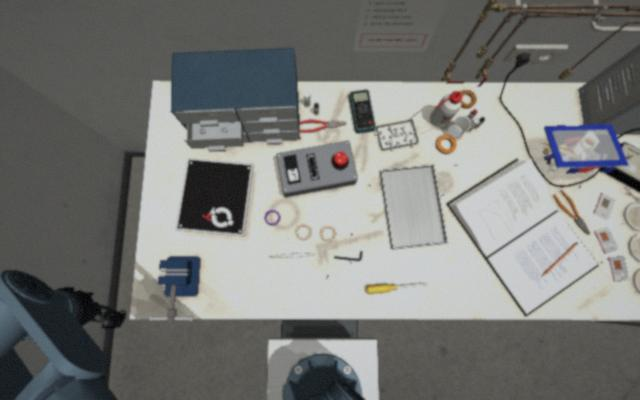

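View pics/scene0.png

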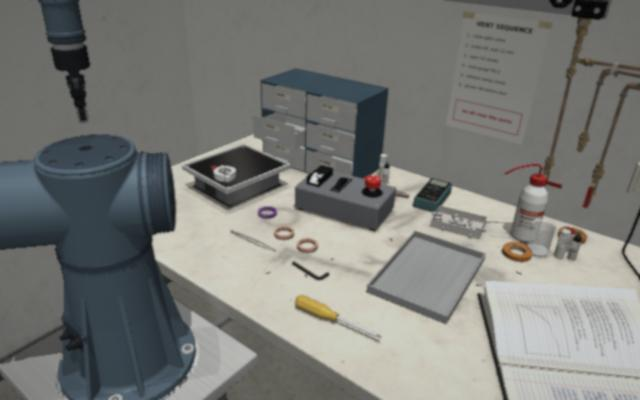

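View pics/wrist0.png

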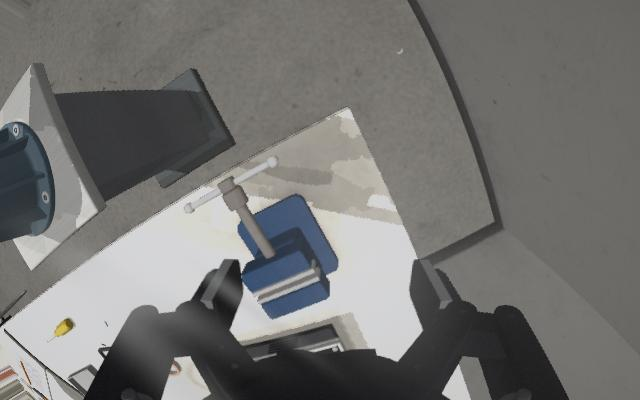

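The top view shows the shaker deck at (215,197) with one clamp at (222,215), the controller at (315,168) and the tray at (412,206). Two copper rings lie at (303,232) and (328,233). The purple look-alike is at (272,217). The orange rings at (446,144) and (468,100) are behind the tray, so they are not the gaskets in front of the controller.

```bash
python3 - <<'E'
from h import *
P={n:robot.snapshot(n) for n in ['scene','top']}
for n,z in [('controller',.07),('stop_top',.112),('wheel_axle',.088),('window',.08),('shaker',.066),('parts_tray',.0),('clamp_1',.075),('gasket_1',.01),('hex_key',0.005),('tweezers',.005)]:
  for c in P:
    p=P[c]
    for r in robot.look_for(p,n)[:5]:
      u,v=r['centre'][0]*640,r['centre'][1]*400
      print(n,c,round(r['conf'],2),round(u),round(v),np.round(hit(p,u,v,z),3)[:2])
p=P['top']
cv2.imwrite('pics/top_crop.png',cv2.cvtColor(cv2.resize(p['img'][130:260,170:450],None,fx=2.8,fy=2.8,interpolation=cv2.INTER_CUBIC),cv2.COLOR_RGB2BGR))
p=P['scene']
cv2.imwrite('pics/scene_crop.png',cv2.cvtColor(cv2.resize(p['img'][130:290,170:420],None,fx=3.2,fy=3.2,interpolation=cv2.INTER_CUBIC),cv2.COLOR_RGB2BGR))
# corners
p=P['top']
for n,z in [('controller',.07),('shaker',.066),('parts_tray',.02),('clamp_1',.07)]:
    r=robot.cut_out(p,n)[0]
    c=max(cv2.findContours(r['region'].astype(np.uint8),0,1)[0],key=cv2.contourArea)
    b=cv2.boxPoints(cv2.minAreaRect(c)); w=np.array([hit(p,*q,z)[:2] for q in b])
    print(n,r['conf'],np.round(b).tolist(),np.round(w,3).tolist(),'mid',np.round(w.mean(0),3))
E
```

```text
controller scene 0.87 343 197 [ 0.606 -0.009]
controller top 0.76 317 170 [0.642 0.014]
controller top 0.65 343 156 [ 0.685 -0.062]
stop_top scene 0.61 375 181 [ 0.66  -0.063]
stop_top scene 0.41 342 201 [ 0.526 -0.062]
stop_top scene 0.3 337 179 [0.607 0.012]
stop_top top 0.45 342 160 [ 0.662 -0.057]
wheel_axle scene 0.75 348 197 [ 0.587 -0.038]
wheel_axle top 0.97 316 168 [0.644 0.019]
window scene 0.72 311 241 [ 0.394 -0.081]
window scene 0.65 346 196 [ 0.6   -0.022]
window top 0.6 317 167 [0.649 0.015]
shaker scene 0.85 238 172 [0.542 0.293]
shaker scene 0.26 369 182 [ 0.726 -0.009]
shaker top 0.66 212 196 [0.561 0.327]
parts_tray scene 0.7 426 274 [ 0.551 -0.276]
parts_tray scene 0.64 247 238 [0.4   0.117]
parts_tray top 0.82 415 204 [ 0.554 -0.292]
clamp_1 scene 0.81 225 172 [0.51  0.305]
clamp_1 scene 0.54 311 273 [ 0.313 -0.145]
clamp_1 top 0.51 217 215 [0.503 0.306]
clamp_1 top 0.32 321 235 [0.446 0.004]
gasket_1 scene 0.78 285 235 [0.457 0.049]
gasket_1 scene 0.55 268 214 [0.501 0.143]
gasket_1 top 0.59 322 228 [ 0.474 -0.   ]
gasket_1 top 0.58 304 229 [0.471 0.054]
gasket_
[... 319 characters left out ...]
073]
tweezers scene 0.23 343 199 [0.696 0.05 ]
controller 0.87 [[275.0, 153.0], [350.0, 139.0], [359.0, 184.0], [283.0, 198.0]] [[0.695, 0.143], [0.741, -0.086], [0.6, -0.109], [0.556, 0.115]] mid [0.648 0.016]
shaker 0.47 [[379.0, 170.0], [435.0, 162.0], [447.0, 242.0], [391.0, 250.0]] [[0.643, -0.171], [0.67, -0.342], [0.427, -0.361], [0.403, -0.198]] mid [ 0.536 -0.268]
parts_tray 0.73 [[324.0, 226.0], [336.0, 226.0], [336.0, 241.0], [324.0, 241.0]] [[0.48, -0.007], [0.48, -0.043], [0.434, -0.043], [0.434, -0.007]] mid [ 0.457 -0.025]
clamp_1 0.6 [[206.0, 217.0], [220.0, 203.0], [236.0, 219.0], [222.0, 233.0]] [[0.5, 0.341], [0.542, 0.302], [0.493, 0.252], [0.452, 0.29]] mid [0.497 0.296]
```

View pics/top_crop.png

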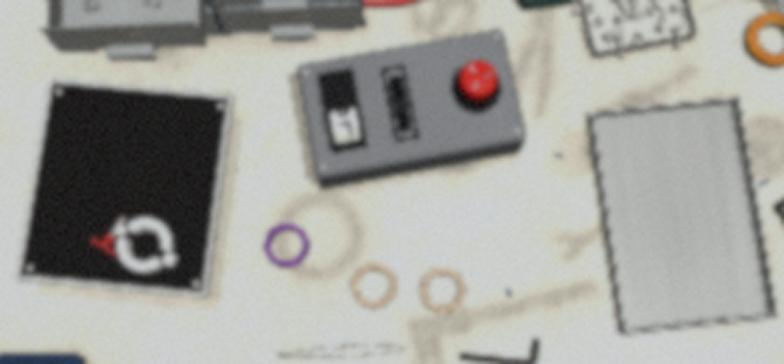

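View pics/scene_crop.png

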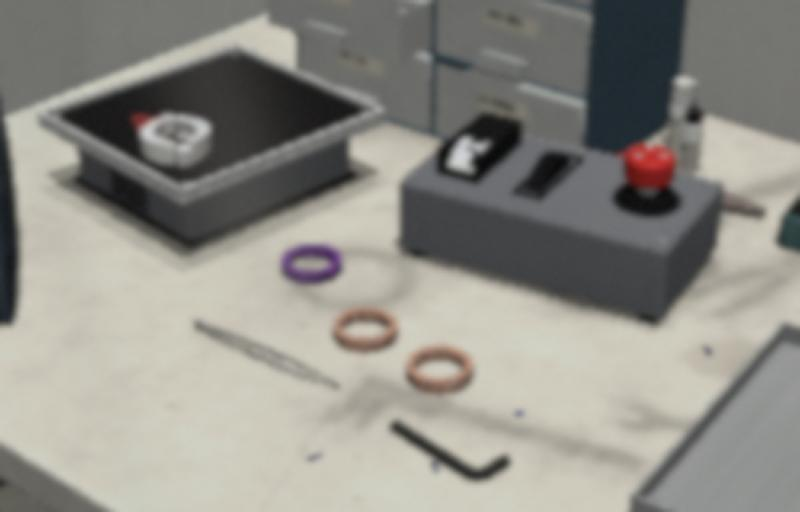

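The crop confirms one clamp at crop (145,245) with its red wing nut to the left. The two copper packs are at (373,287) and (441,290), and the purple ring at (286,245) is to be left alone. The window shows a digit still to be read.

```bash
python3 - <<'E'
from h import *
p=robot.snapshot('top')
f=lambda a,b,z:np.round(hit(p,170+a/2.8,130+b/2.8,z)[:2],3)
print('stop',f(478,78,.112))
c=np.array([f(*q,.07) for q in [(299,68),(500,33),(523,138),(321,178)]]);print('ctl',c.tolist(),c.mean(0))
print('yaw',[np.degrees(np.arctan2(*(c[0]-c[1])[::-1]))-90,np.degrees(np.arctan2(*(c[0]-c[3])[::-1]))],np.linalg.norm(c[0]-c[1]),np.linalg.norm(c[0]-c[3]))
s=np.array([f(*q,.071) for q in [(54,86),(231,98),(207,293),(22,276)]]);print('shk',s.tolist(),s.mean(0),np.linalg.norm(s[0]-s[1]),np.linalg.norm(s[0]-s[3]))
t=np.array([f(*q,.02) for q in [(588,115),(739,99),(776,315),(620,333)]]);print('tray',t.tolist(),t.mean(0),np.linalg.norm(t[0]-t[1]),np.linalg.norm(t[0]-t[3]))
print('clamp ring',f(147,245,.083),'nut',f(100,241,.08))
print('gask',f(373,286,.01),f(441,290,.01),'purple',f(286,245,.01))
print('wheeltop',f(401,100,.088))
print('hex',f(500,356,.005),'twz',f(340,352,.005))
E
```

```text
stop [ 0.667 -0.053]
ctl [[0.691, 0.137], [0.732, -0.081], [0.614, -0.104], [0.569, 0.111]] [0.6515  0.01575]
yaw [np.float64(10.651389296456628), np.float64(12.030596096537874)] 0.22182200071228284 0.12473972903610141
shk [[0.67, 0.4], [0.657, 0.209], [0.447, 0.226], [0.464, 0.419]] [0.5595 0.3135] 0.19144189719076649 0.20687435800504617
tray [[0.654, -0.183], [0.673, -0.354], [0.431, -0.379], [0.411, -0.209]] [ 0.54225 -0.28125] 0.1720523176246109 0.2443869881969988
clamp ring [0.495 0.288] nut [0.5   0.338]
gask [0.462 0.057] [ 0.458 -0.018] purple [0.507 0.153]
wheeltop [0.65  0.027]
hex [ 0.387 -0.081] twz [0.391 0.092]
```

```bash
python3 -m crank '[{"slide":[-44,-23,0],"turn":0},{"slide":[-44,-23,0],"turn":0},{"slide":[-44,-23,0],"turn":0},{"slide":[-44,-23,0],"turn":0},{"slide":[-44,-23,0],"turn":0},{"slide":[-44,-23,0],"turn":0},{"slide":[-44,-23,0],"turn":0},{"slide":[-44,-23,0],"turn":0},{"slide":[-44,-23,0],"turn":0},{"slide":[-44,-23,0],"turn":0},{"slide":[-44,-23,0],"turn":0},{"slide":[-44,-23,0],"turn":0}]' 0 40
```

```text
t: 3.0
position: [0.607, 0.0261, 0.2314]
orientation: [[-0.892, 0.453, 0.0], [0.453, 0.892, 0.0], [-0.0, 0.0, -1.0]]
ft_force: [0.2, 0.9, 0.2]
opening: -0.001
```

```bash
python3 -m crank '[{"slide":[-44,-23,0],"turn":0},{"slide":[-44,-23,0],"turn":0},{"slide":[0,0,30],"turn":0},{"slide":[0,0,30],"turn":0},{"slide":[0,0,0],"turn":0},{"slide":[0,0,0],"turn":0}]'; python3 - <<'E'
from h import *
p=robot.snapshot('wrist'); save(p,'w1.png')
q=robot.snapshot('top')
cv2.imwrite('pics/top1.png',cv2.cvtColor(cv2.resize(q['img'][100:260,170:450],None,fx=2.8,fy=2.8,interpolation=cv2.INTER_CUBIC),cv2.COLOR_RGB2BGR))
o=robot.get_obs();print(o['t'],o['position'],o['joint_pos'],o['ft_force'],o['opening'])
for n,z in [('stop_top',.112),('wheel_axle',.088),('window',.08)]:
    for r in robot.look_for(p,n)[:3]:
      u,v=r['centre'][0]*640,r['centre'][1]*400
      print(n,round(r['conf'],2),round(u),round(v),np.round(hit(p,u,v,z,True),3)[:2])
R=np.array([[.9806,-.1959],[.1959,.9806]]);C=np.array([.6515,.0158])
for nm,l,z in [('stop',(0,-.072),.112),('wheel',(0,.012),.088),('c',(-.065,.115),.07),('c',(-.065,-.115),.07)]:
    w=C+R@np.array(l); print(nm,w,proj(p,[*w,z],True))
E
```

```text
t: 3.75
position: [0.6644, -0.0533, 0.1726]
orientation: [[-0.892, 0.453, 0.001], [0.453, 0.892, -0.0], [-0.001, 0.0, -1.0]]
ft_force: [0.0, 0.1, 0.8]
opening: -0.001
3.85 [ 0.6649148  -0.05332616  0.17342811] [-1.47570723e+01  2.45999144e+01  8.08536403e+01  1.49456063e-04
  7.43605182e+01 -7.78559594e+01] [ 1.23694952  0.12056303 -0.78767638] 0.0029297533785406058
stop_top 0.95 328 219 [ 0.665 -0.052]
wheel_axle 0.97 394 145 [0.643 0.014]
window 0.65 395 152 [0.65  0.014]
stop [ 0.6656048 -0.0548032] (np.float64(325.9520436056367), np.float64(221.72505052406441))
wheel [0.6491492 0.0275672] (np.float64(413.0369203494748), np.float64(145.34021678030228))
c [0.5652325 0.1158355] (np.float64(455.6052647067824), np.float64(10.7183688270365))
c [ 0.6102895 -0.1097025] (np.float64(237.54396843539917), np.float64(174.8349203403617))
```

View pics/w1.png

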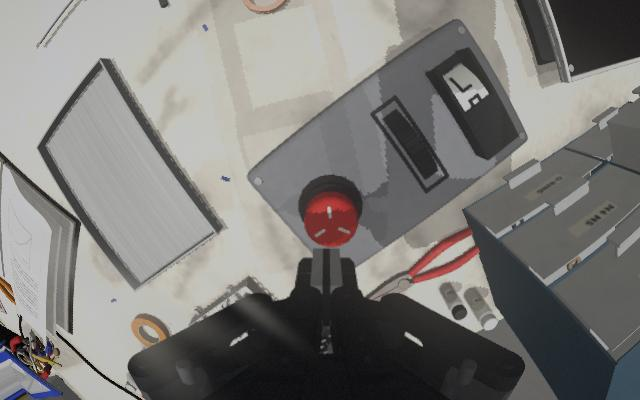

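The red button is at (330,220), right under the fingertips, matching the computed (326,222). I'll press now.

```bash
python3 -m crank '[{"slide":[0,0,25],"turn":0},{"slide":[0,0,20],"turn":0},{"slide":[0,0,8],"turn":0},{"slide":[0,0,6],"turn":0},{"slide":[0,0,4],"turn":0},{"slide":[0,0,4],"turn":0},{"slide":[0,0,0],"turn":0},{"slide":[0,0,0],"turn":0}]'
```

```text
t: 5.0
position: [0.6646, -0.0534, 0.1052]
orientation: [[-0.892, 0.453, 0.002], [0.453, 0.892, -0.0], [-0.002, 0.001, -1.0]]
ft_force: [-0.1, 1.1, 2.7]
opening: -0.002
```

```bash
python3 -m crank '[{"slide":[0,0,1],"turn":0},{"slide":[0,0,1],"turn":0},{"slide":[0,0,1],"turn":0},{"slide":[0,0,1],"turn":0},{"slide":[0,0,0],"turn":0}]'
```

```text
t: 5.62
position: [0.6647, -0.0534, 0.1029]
orientation: [[-0.892, 0.453, 0.002], [0.453, 0.892, -0.001], [-0.002, 0.0, -1.0]]
ft_force: [-4.2, 1.6, 15.2]
opening: 0.0
```

```bash
python3 -m crank '[{"slide":[0,0,1],"turn":0},{"slide":[0,0,0.5],"turn":0},{"slide":[0,0,0],"turn":0}]';python3 -m crank '[{"slide":[0,0,-5],"turn":0},{"slide":[0,0,-20],"turn":0},{"slide":[0,0,-40],"turn":0},{"slide":[0,0,-20],"turn":0},{"slide":[0,0,0],"turn":0}]'; python3 - <<'E'
from h import *
p=robot.snapshot('wrist'); save(p,'w2.png')
P=robot.snapshot('scene')
cv2.imwrite('pics/s2.png',cv2.cvtColor(cv2.resize(P['img'][130:250,280:420],None,fx=5,fy=5,interpolation=cv2.INTER_CUBIC),cv2.COLOR_RGB2BGR))
cv2.imwrite('pics/w2c.png',cv2.cvtColor(cv2.resize(p['img'][0:220,250:550],None,fx=2.6,fy=2.6,interpolation=cv2.INTER_CUBIC),cv2.COLOR_RGB2BGR))
E
```

```text
t: 6.0
position: [0.6648, -0.0535, 0.1027]
orientation: [[-0.892, 0.452, 0.002], [0.452, 0.892, -0.001], [-0.003, 0.0, -1.0]]
ft_force: [-8.3, 2.6, 23.7]
opening: 0.001
t: 6.62
position: [0.6649, -0.0535, 0.1858]
orientation: [[-0.892, 0.453, 0.003], [0.453, 0.892, -0.001], [-0.004, 0.001, -1.0]]
ft_force: [1.2, 1.0, 0.4]
opening: 0.001
```

View pics/s2.png

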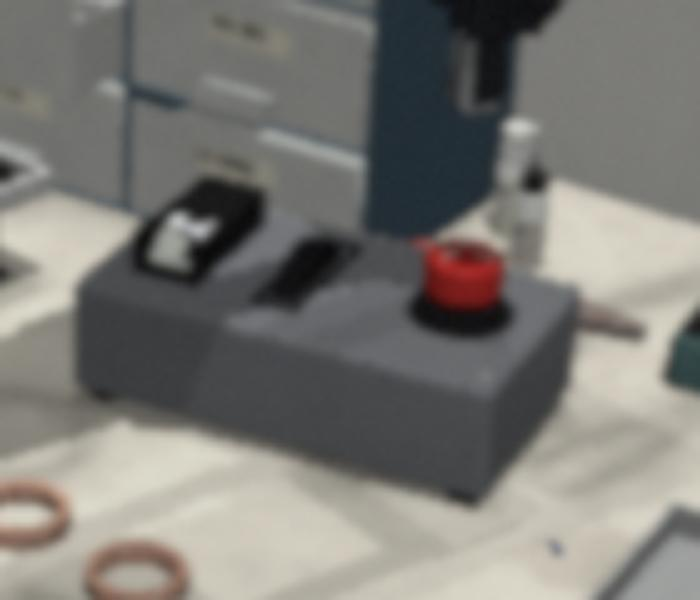

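View pics/w2c.png

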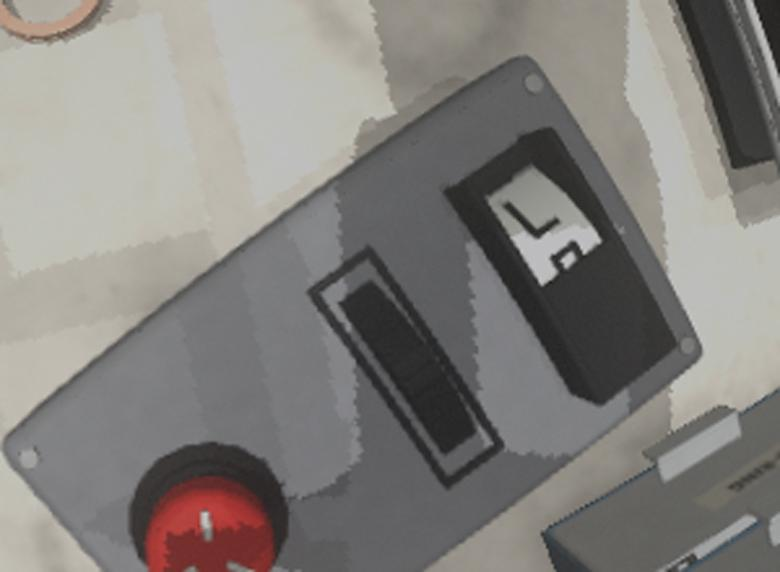

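The button is locked: the gap to the collar has shrunk to a sliver. The window shows two half digits, so I'll enlarge it turned upright.

```bash
python3 - <<'E'
import cv2
a=cv2.imread('pics/w2.png')
M=cv2.getRotationMatrix2D((460,88),180-35,5.0);M[0,2]+=250-460;M[1,2]+=250-88
cv2.imwrite('pics/dig.png',cv2.warpAffine(a,M,(500,500),flags=2))
E
```

```text
(no output)
```

View pics/dig.png

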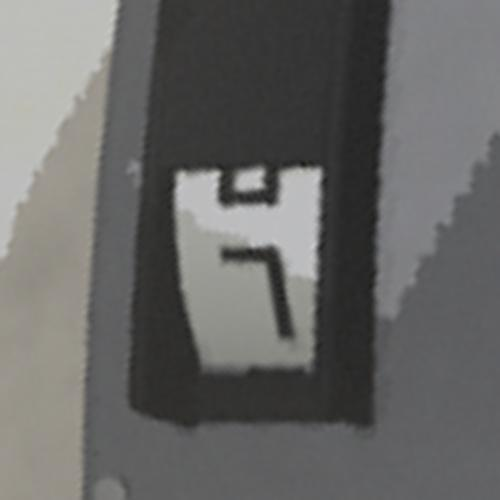

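Upright, the window shows a 7 slightly below centre, with the bottom of a closed loop (a 6) above it. So it reads about 6.7 and must be lowered by about 2.7 steps. I'll line up over the wheel with the jaws along the controller's y.

```bash
python3 -m crank '[{"slide":[18,38,0],"turn":0},{"slide":[18,38,0],"turn":0},{"slide":[0,0,0],"turn":-0.167},{"slide":[0,0,0],"turn":-0.167},{"slide":[0,0,0],"turn":-0.167},{"slide":[0,0,0],"turn":-0.166},{"slide":[0,0,0],"turn":0}]' 32 25; python3 - <<'E'
from h import *
p=robot.snapshot('wrist'); save(p,'w3.png')
o=robot.get_obs();print(o['t'],o['position'],o['joint_pos'],o['opening'])
for n,z in [('stop_top',.105),('wheel_axle',.088),('window',.08)]:
    for r in robot.look_for(p,n)[:3]:
      u,v=r['centre'][0]*640,r['centre'][1]*400
      print(n,round(r['conf'],2),round(u),round(v),np.round(hit(p,u,v,z,True),3)[:2])
R=np.array([[.9806,-.1959],[.1959,.9806]]);C=np.array([.6515,.0158])
for nm,l,z in [('stop',(0,-.072),.105),('wheel',(0,.012),.088),('c',(-.065,.115),.07),('c',(-.065,-.115),.07),('c',(.065,-.115),.07),('c',(.065,.115),.07)]:
    w=C+R@np.array(l); print(nm,w,np.round(proj(p,[*w,z],True)))
E
```

```text
t: 7.6
position: [0.665, 0.0309, 0.1815]
orientation: [[-0.981, -0.194, -0.004], [-0.194, 0.981, 0.0], [0.003, 0.001, -1.0]]
ft_force: [0.3, -0.1, 0.4]
opening: 0.374
7.65 [0.6651579  0.03091234 0.18191607] [-7.52875680e+00  2.42358028e+01  8.03323571e+01 -4.90628854e-04
  7.56037712e+01 -1.08629781e+02] 0.37529485755599246
stop_top 0.56 222 193 [ 0.666 -0.052]
wheel_axle 0.62 316 175 [0.642 0.018]
window 0.95 315 177 [0.646 0.017]
stop [ 0.6656048 -0.0548032] [218. 193.]
wheel [0.6491492 0.0275672] [326. 186.]
c [0.5652325 0.1158355] [447. 108.]
c [ 0.6102895 -0.1097025] [181. 110.]
c [ 0.7377675 -0.0842355] [197. 246.]
c [0.6927105 0.1413025] [434. 247.]
```

View pics/w3.png

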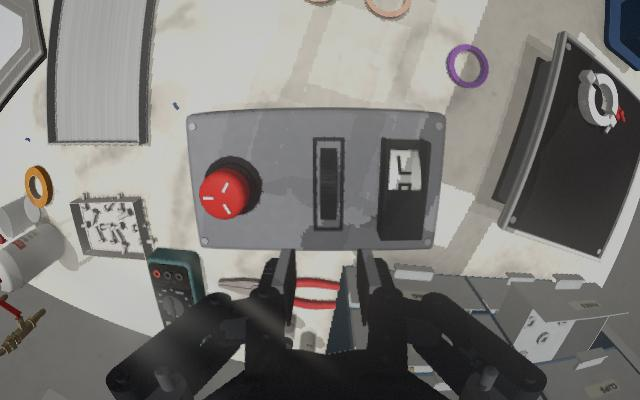

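The wheel is at (328,184), matching the projection (326,186). I'll descend and pinch.

```bash
python3 -m crank '[{"slide":[0,0,35],"turn":0},{"slide":[0,0,35],"turn":0},{"slide":[0,0,25],"turn":0},{"slide":[0,0,10],"turn":0},{"slide":[0,0,0],"turn":0}]'; python3 -m crank '[{"slide":[0,0,0],"turn":0},{"slide":[0,0,0],"turn":0},{"slide":[0,0,0],"turn":0}]' 8 25; python3 -m crank '[{"slide":[4,0,0],"turn":0},{"slide":[4,0,0],"turn":0},{"slide":[4,0,0],"turn":0},{"slide":[4,0,0],"turn":0},{"slide":[4,0,0],"turn":0},{"slide":[4,0,0],"turn":0},{"slide":[4,0,0],"turn":0},{"slide":[4,0,0],"turn":0},{"slide":[0,0,0],"turn":0}]'; python3 - <<'E'
from h import *
p=robot.snapshot('wrist'); save(p,'w4.png')
cv2.imwrite('pics/w4c.png',cv2.cvtColor(cv2.resize(np.rot90(p['img'][80:330,180:500],2),None,fx=2.3,fy=2.3,interpolation=cv2.INTER_CUBIC),cv2.COLOR_RGB2BGR))
E
```

```text
t: 8.43
position: [0.6659, 0.0308, 0.0784]
orientation: [[-0.981, -0.195, -0.001], [-0.195, 0.981, 0.0], [0.001, 0.0, -1.0]]
ft_force: [1.2, -0.6, 0.4]
opening: 0.375
t: 8.8
position: [0.6667, 0.0329, 0.0804]
orientation: [[-0.981, -0.196, 0.002], [-0.196, 0.981, 0.003], [-0.002, 0.002, -1.0]]
ft_force: [-0.9, 6.5, 1.3]
opening: 0.15
t: 9.93
position: [0.636, 0.0269, 0.08]
orientation: [[-0.981, -0.196, 0.004], [-0.196, 0.981, 0.003], [-0.005, 0.002, -1.0]]
ft_force: [3.4, 8.4, -4.9]
opening: 0.147
```

View pics/w4c.png

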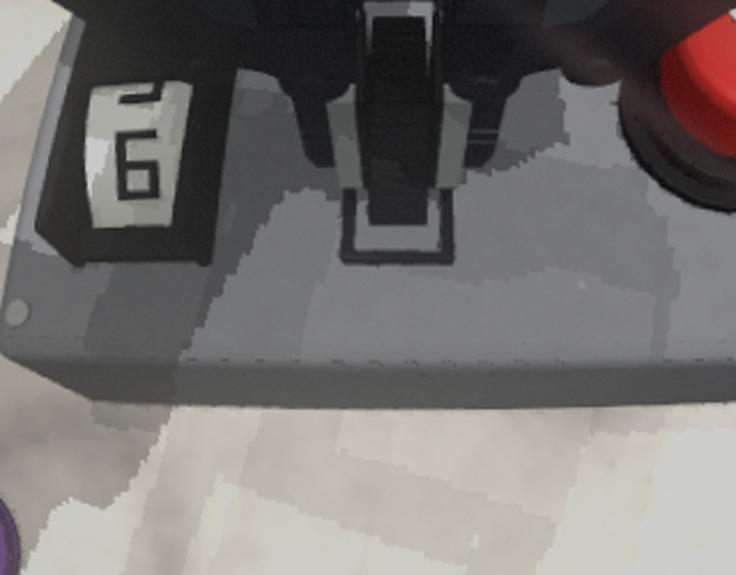

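The window now shows a 6 just below centre with a 5 above it. I'll open, go back, shift 2 mm in y to centre on the wheel, and take another stroke.

```bash
python3 -m crank '[{"slide":[0,2,0],"turn":0},{"slide":[0,0,0],"turn":0},{"slide":[-11,0,0],"turn":0},{"slide":[-12,0,1],"turn":0},{"slide":[-11,0,1],"turn":0},{"slide":[0,0,1],"turn":0}]' 30 25; python3 -m crank '[{"slide":[0,0,0],"turn":0},{"slide":[0,0,0],"turn":0},{"slide":[0,0,0],"turn":0}]' 8 30; python3 -m crank '[{"slide":[4,0,0],"turn":0},{"slide":[4,0,0],"turn":0},{"slide":[4,0,0],"turn":0},{"slide":[4,0,0],"turn":0},{"slide":[4,0,0],"turn":0},{"slide":[4,0,0],"turn":0},{"slide":[4,0,0],"turn":0},{"slide":[0,0,0],"turn":0}]'; python3 - <<'E'
from h import *
p=robot.snapshot('wrist'); save(p,'w5.png')
cv2.imwrite('pics/w5c.png',cv2.cvtColor(cv2.resize(np.rot90(p['img'][80:330,180:500],2),None,fx=2.3,fy=2.3,interpolation=cv2.INTER_CUBIC),cv2.COLOR_RGB2BGR))
E
```

```text
t: 10.72
position: [0.6686, 0.0332, 0.0755]
orientation: [[-0.981, -0.196, 0.0], [-0.196, 0.981, -0.0], [-0.0, -0.0, -1.0]]
ft_force: [-0.6, 0.0, -0.1]
opening: 0.352
t: 11.1
position: [0.6672, 0.0332, 0.0754]
orientation: [[-0.981, -0.196, -0.001], [-0.196, 0.981, 0.0], [0.001, 0.0, -1.0]]
ft_force: [-0.2, 0.2, -3.8]
opening: 0.151
t: 12.1
position: [0.6422, 0.0283, 0.0769]
orientation: [[-0.981, -0.196, 0.006], [-0.196, 0.981, 0.001], [-0.006, -0.0, -1.0]]
ft_force: [6.8, 2.2, -3.8]
opening: 0.152
```

View pics/w5c.png

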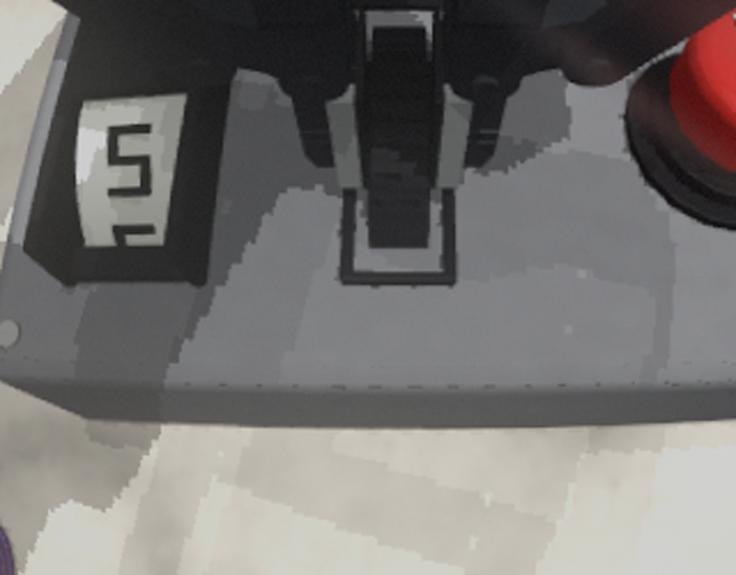

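The window now shows a 5 slightly above centre, with the top of the 6 below it, so about 5.1. One more long stroke.

```bash
python3 -m crank '[{"slide":[0,0,0],"turn":0},{"slide":[0,0,0],"turn":0},{"slide":[-10,0,0],"turn":0},{"slide":[-12,0,0],"turn":0},{"slide":[-9,0,0],"turn":0},{"slide":[0,0,0],"turn":0}]' 30 20; python3 -m crank '[{"slide":[0,0,0],"turn":0},{"slide":[0,0,0],"turn":0},{"slide":[0,0,0],"turn":0}]' 8 20; python3 -m crank '[{"slide":[4,0,0],"turn":0},{"slide":[4,0,0],"turn":0},{"slide":[4,0,0],"turn":0},{"slide":[4,0,0],"turn":0},{"slide":[4,0,0],"turn":0},{"slide":[4,0,0],"turn":0},{"slide":[4,0,0],"turn":0},{"slide":[4,0,0],"turn":0},{"slide":[0,0,0],"turn":0}]'; python3 - <<'E'
from h import *
p=robot.snapshot('wrist'); save(p,'w6.png')
cv2.imwrite('pics/w6c.png',cv2.cvtColor(cv2.resize(np.rot90(p['img'][80:330,180:500],2),None,fx=2.3,fy=2.3,interpolation=cv2.INTER_CUBIC),cv2.COLOR_RGB2BGR))
E
```

```text
t: 12.9
position: [0.6714, 0.0339, 0.0757]
orientation: [[-0.981, -0.196, 0.0], [-0.196, 0.981, -0.0], [-0.0, -0.0, -1.0]]
ft_force: [-0.4, -0.3, -0.2]
opening: 0.351
t: 13.28
position: [0.6703, 0.0339, 0.0756]
orientation: [[-0.981, -0.196, -0.0], [-0.196, 0.981, 0.0], [0.0, 0.0, -1.0]]
ft_force: [0.1, 0.3, -2.2]
opening: 0.159
t: 14.4
position: [0.6407, 0.028, 0.0768]
orientation: [[-0.981, -0.196, 0.004], [-0.196, 0.981, 0.001], [-0.005, -0.0, -1.0]]
ft_force: [5.6, 3.2, -1.0]
opening: 0.152
```

View pics/w6c.png

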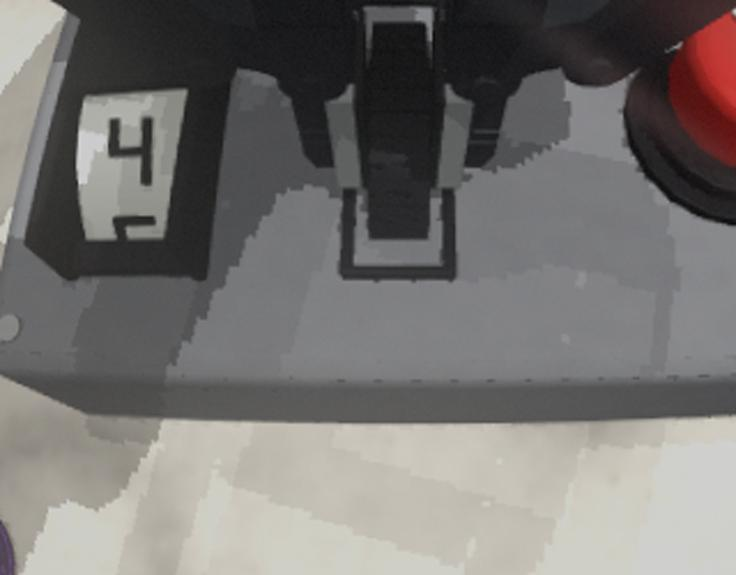

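The 4 is in the window, a little above centre. I'll measure the centring properly by projecting the drum geometry into this image.

```bash
python3 - <<'E'
from h import *
p=robot.snapshot('wrist')
f=lambda a,b:(499-a/2.3,329-b/2.3)
R=np.array([[.9806,-.1959],[.1959,.9806]]);C=np.array([.6515,.0158])
# near top edge at crop (500,385) and (200,380)
for q in [(560,385),(200,382),(8,328)]:
    w=hit(p,*f(*q),.07,True)[:2]; print('edge pt in ctl frame',np.round(R.T@(w-C),4))
# wheel slot / hood corners
for q,z in [((342,280),.07),((455,280),.07),((70,278),.07),((205,278),.07)]:
    w=hit(p,*f(*q),z,True)[:2]; print('slot/hood',np.round(R.T@(w-C),4))
def drum(r,el,x0):
    l=np.array([x0-r*np.cos(el),.074]); w=C+R@l
    u,v=proj(p,[*w,.05+r*np.sin(el)],True); return (499-u)*2.3,(329-v)*2.3
for r in (.036,.038):
  print(r,[(d,np.round(drum(r,np.radians(d),0)).tolist()) for d in range(25,100,5)])
E
```

```text
edge pt in ctl frame [-0.0616 -0.0219]
edge pt in ctl frame [-0.0611  0.0568]
edge pt in ctl frame [-0.0494  0.108 ]
slot/hood [-0.0374  0.0259]
slot/hood [-0.0374  0.0006]
slot/hood [-0.0366  0.0924]
slot/hood [-0.0368  0.0576]
0.036 [(25, [147.0, 269.0]), (30, [144.0, 259.0]), (35, [142.0, 248.0]), (40, [139.0, 237.0]), (45, [137.0, 225.0]), (50, [136.0, 212.0]), (55, [135.0, 198.0]), (60, [134.0, 185.0]), (65, [134.0, 171.0]), (70, [134.0, 158.0]), (75, [135.0, 145.0]), (80, [136.0, 132.0]), (85, [138.0, 120.0]), (90, [140.0, 108.0]), (95, [142.0, 98.0])]
0.038 [(25, [145.0, 275.0]), (30, [142.0, 264.0]), (35, [139.0, 253.0]), (40, [137.0, 241.0]), (45, [135.0, 228.0]), (50, [133.0, 214.0]), (55, [132.0, 200.0]), (60, [131.0, 185.0]), (65, [131.0, 171.0]), (70, [131.0, 156.0]), (75, [132.0, 142.0]), (80, [133.0, 129.0]), (85, [135.0, 116.0]), (90, [137.0, 103.0]), (95, [140.0, 92.0])]
```

The drum model fits: the digit spans 24° and the pitch is 36°. The 4 is centred at elevation 72° and the window at about 67°, so about 4.5° remains. A small pull of 4 mm.

```bash
python3 -m crank '[{"slide":[2,0,0],"turn":0},{"slide":[2,0,0],"turn":0},{"slide":[0,0,0],"turn":0}]' - 20;  python3 - <<'E'
from h import *
p=robot.snapshot('wrist'); save(p,'w7.png')
cv2.imwrite('pics/w7c.png',cv2.cvtColor(cv2.resize(np.rot90(p['img'][200:330,380:500],2),None,fx=4.6,fy=4.6,interpolation=cv2.INTER_CUBIC),cv2.COLOR_RGB2BGR))
E
```

```text
t: 14.88
position: [0.6368, 0.0272, 0.076]
orientation: [[-0.981, -0.196, 0.004], [-0.196, 0.981, 0.001], [-0.004, 0.0, -1.0]]
ft_force: [7.3, 2.9, -5.7]
opening: 0.151
```

View pics/w7c.png

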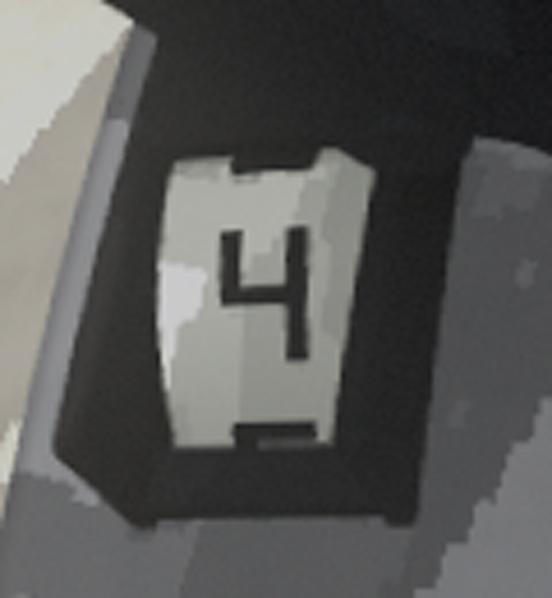

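The 4 is centred to within about 2 %, with equal slivers of its neighbours at both edges. I'll release, rise, turn the jaws for the clamp and move over it.

```bash
python3 -m crank '[{"slide":[0,0,0],"turn":0},{"slide":[0,0,0],"turn":0},{"slide":[0,0,-15],"turn":0},{"slide":[0,0,-30],"turn":0},{"slide":[0,0,-30],"turn":0},{"slide":[0,0,-30],"turn":0.17},{"slide":[0,0,-20],"turn":0.17},{"slide":[0,0,0],"turn":0.17},{"slide":[0,0,0],"turn":0.17},{"slide":[0,0,0],"turn":0.17},{"slide":[0,0,0],"turn":0.17},{"slide":[0,0,0],"turn":0.17}]' 30;python3 -m crank '[{"slide":[0,0,0],"turn":0.17},{"slide":[0,0,0],"turn":0.17},{"slide":[0,0,0],"turn":0.17},{"slide":[0,0,0],"turn":0.17},{"slide":[41,-28,0],"turn":0},{"slide":[41,-28,0],"turn":0},{"slide":[41,-28,0],"turn":0},{"slide":[41,-28,0],"turn":0},{"slide":[41,-28,0],"turn":0},{"slide":[41,-27,0],"turn":0},{"slide":[0,0,0],"turn":0},{"slide":[0,0,0],"turn":0}]' 80;  python3 - <<'E'
from h import *
p=robot.snapshot('wrist'); save(p,'w8.png')
r=robot.look_for(p,'clamp_1')
for q in r[:3]: u,v=q['centre'][0]*640,q['centre'][1]*400;print(q['conf'],u,v,hit(p,u,v,.083,True))
print(robot.get_obs()['joint_pos'])
E
```

```text
t: 16.42
position: [0.6354, 0.0265, 0.2022]
orientation: [[-0.542, 0.841, 0.001], [0.841, 0.542, -0.0], [-0.001, 0.001, -1.0]]
ft_force: [0.3, 0.2, 0.0]
opening: 0.352
t: 17.92
position: [0.4945, 0.2883, 0.2017]
orientation: [[0.101, 0.995, 0.001], [0.995, -0.101, -0.0], [-0.0, 0.001, -1.0]]
ft_force: [-0.1, -1.2, -0.2]
opening: 0.938
0.59 326.01599999999996 168.12 [0.49698032 0.31166564 0.083     ]
[ 1.82870148e+01  1.16119851e+01  9.41986013e+01 -2.04499433e-02
  7.41550591e+01  2.42053483e+01]
```

View pics/w8.png

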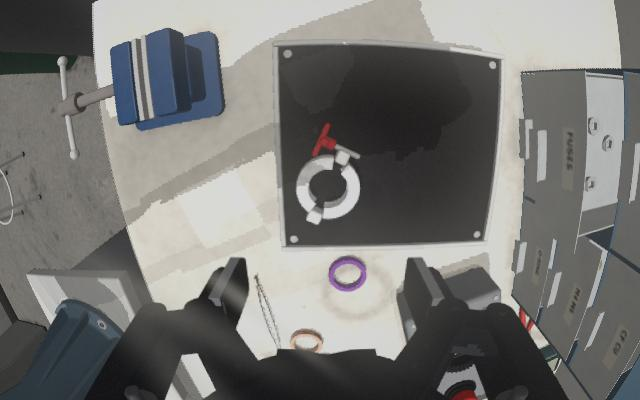

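The ring's centre is at (328,187), the hinge tab at (315,217), and the wing-nut side at (345,157).

```bash
python3 - <<'E'
from h import *
p=robot.snapshot('wrist')
a=hit(p,315,217,.078,True);b=hit(p,345,157,.078,True);c=hit(p,328,187,.083,True)
d=b-a;print(a,b,c,'axis angle',np.degrees(np.arctan2(d[1],d[0])),np.linalg.norm(d))
e=[hit(p,*q,.083,True)[:2] for q in [(296,187),(360,187),(328,154),(328,219)]];print(e)
print('deck',[np.round(hit(p,*q,.071,True)[:2],3) for q in [(275,43),(503,57),(484,240),(281,246)]])
o=robot.get_obs()['position'];print('tcp proj',proj(p,[o[0],o[1],.083],True))
E
```

```text
[0.48239524 0.26503919 0.078     ] [0.51477554 0.31809781 0.078     ] [0.49736263 0.29390196 0.083     ] axis angle 58.60536655285934 0.06215867541649511
[array([0.46936056, 0.29685142]), array([0.52541978, 0.29104144]), array([0.5003351 , 0.32310242]), array([0.49431516, 0.26382653])]
deck [array([0.465, 0.425]), array([0.678, 0.405]), array([0.659, 0.215]), array([0.445, 0.235])]
tcp proj (np.float64(326.04265592856854), np.float64(194.33331250770902))
```

The axis runs at 58.6°, the ring centre is at (0.4965, 0.291) averaged over cameras, and the ring measures 56 mm, which fits. I'll turn the jaws 25.6° and descend.

```bash
python3 -m crank '[{"slide":[0,0,0],"turn":0.149},{"slide":[0,0,0],"turn":0.149},{"slide":[0,0,0],"turn":0.149},{"slide":[3,0,40],"turn":0},{"slide":[0,0,40],"turn":0},{"slide":[0,0,25],"turn":0},{"slide":[0,0,0],"turn":0},{"slide":[0,0,0],"turn":0}]' 70;  python3 - <<'E'
from h import *
p=robot.snapshot('wrist'); save(p,'w9.png')
E
```

```text
t: 19.08
position: [0.4969, 0.2907, 0.097]
orientation: [[0.523, 0.853, 0.001], [0.853, -0.523, 0.0], [0.001, 0.001, -1.0]]
ft_force: [1.0, -0.0, 1.6]
opening: 0.823
```

View pics/w9.png

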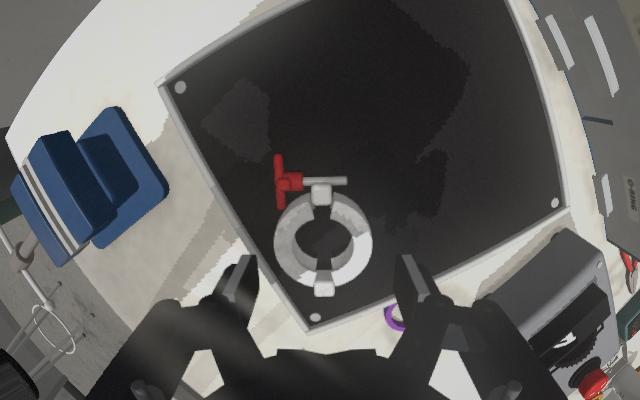

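The clamp's axis is vertical in the image and the ring (323,240) sits between the pads. I'll descend and grip.

```bash
python3 -m crank '[{"slide":[0,0,12],"turn":0},{"slide":[0,0,10],"turn":0},{"slide":[0,0,6],"turn":0},{"slide":[0,0,0],"turn":0}]' 70; python3 -m crank '[{"slide":[0,0,0],"turn":0},{"slide":[0,0,0],"turn":0},{"slide":[0,0,0],"turn":0},{"slide":[0,0,0],"turn":0}]' 40 60
```

```text
t: 19.62
position: [0.4952, 0.2908, 0.0669]
orientation: [[0.522, 0.853, -0.002], [0.853, -0.522, -0.001], [-0.001, -0.001, -1.0]]
ft_force: [-0.3, -0.2, 0.1]
opening: 0.821
t: 20.12
position: [0.4964, 0.2912, 0.0684]
orientation: [[0.522, 0.853, 0.001], [0.853, -0.522, 0.001], [0.001, 0.001, -1.0]]
ft_force: [0.1, -0.3, 5.4]
opening: 0.637
```

```bash
python3 -m crank '[{"slide":[0,0,-10],"turn":0},{"slide":[0,0,-25],"turn":0},{"slide":[0,0,-35],"turn":0},{"slide":[0,0,-35],"turn":0},{"slide":[-15,10,0],"turn":0},{"slide":[-30,20,0],"turn":0},{"slide":[-40,29,0],"turn":0},{"slide":[-40,29,0],"turn":0},{"slide":[-40,30,0],"turn":0},{"slide":[-40,30,0],"turn":0},{"slide":[-40,30,0],"turn":0},{"slide":[-40,30,0],"turn":0}]'
```

```text
t: 21.62
position: [0.523, -0.0626, 0.1713]
orientation: [[0.522, 0.853, -0.002], [0.853, -0.522, 0.001], [-0.001, -0.002, -1.0]]
ft_force: [1.5, 0.2, -0.6]
opening: 0.639
```

```bash
python3 -m crank '[{"slide":[-40,30,0],"turn":0},{"slide":[-40,30,0],"turn":0},{"slide":[-40,30,0],"turn":0},{"slide":[-40,28,0],"turn":0},{"slide":[-40,28,0],"turn":0},{"slide":[-19,14,0],"turn":0},{"slide":[0,0,0],"turn":0},{"slide":[0,0,0],"turn":0}]'; python3 - <<'E'
from h import *
p=robot.snapshot('wrist'); save(p,'w10.png')
for q in robot.look_for(p,'parts_tray')[:2]: u,v=q['centre'][0]*640,q['centre'][1]*400;print(q['conf'],u,v,hit(p,u,v,.003,True))
E
```

```text
t: 22.62
position: [0.5457, -0.33, 0.1715]
orientation: [[0.522, 0.853, -0.002], [0.853, -0.522, 0.002], [0.001, -0.003, -1.0]]
ft_force: [-0.7, 0.9, -1.3]
opening: 0.64
0.63 312.12800000000004 132.32 [ 0.55960624 -0.28031368  0.003     ]
```

View pics/w10.png

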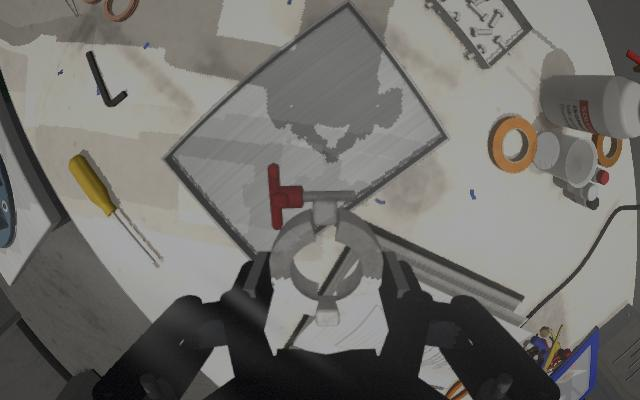

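The clamp is held. I overshot past the tray's edge by about 5 cm, so I'll go back to the tray's centre and lower.

```bash
python3 -m crank '[{"slide":[20,-15,0],"turn":0},{"slide":[20,-14,0],"turn":0},{"slide":[0,0,30],"turn":0},{"slide":[0,0,40],"turn":0},{"slide":[0,0,40],"turn":0},{"slide":[0,0,25],"turn":0},{"slide":[0,0,14],"turn":0},{"slide":[0,0,8],"turn":0},{"slide":[0,0,3],"turn":0},{"slide":[0,0,0],"turn":0}]'
```

```text
t: 23.98
position: [0.5434, -0.2821, 0.0136]
orientation: [[0.522, 0.853, 0.001], [0.853, -0.522, -0.001], [-0.0, 0.001, -1.0]]
ft_force: [-0.3, 0.2, -1.3]
opening: 0.638
```

```bash
python3 -m crank '[{"slide":[0,0,3],"turn":0},{"slide":[0,0,2],"turn":0},{"slide":[0,0,0],"turn":0}]'; python3 -m crank '[{"slide":[0,0,1],"turn":0},{"slide":[0,0,1],"turn":0},{"slide":[0,0,0],"turn":0}]'
```

```text
t: 24.35
position: [0.5427, -0.2817, 0.0077]
orientation: [[0.522, 0.853, -0.0], [0.853, -0.522, 0.0], [0.0, -0.0, -1.0]]
ft_force: [-0.7, -0.2, -1.4]
opening: 0.637
t: 24.72
position: [0.5428, -0.2817, 0.0057]
orientation: [[0.522, 0.853, -0.0], [0.853, -0.522, 0.0], [0.0, -0.0, -1.0]]
ft_force: [-0.2, -0.2, -1.5]
opening: 0.638
```

```bash
python3 -m crank '[{"slide":[0,0,1],"turn":0},{"slide":[0,0,0],"turn":0}]' 72;  python3 -m crank '[{"slide":[0,0,0],"turn":0},{"slide":[0,0,0],"turn":0},{"slide":[0,0,-10],"turn":0},{"slide":[0,0,-30],"turn":0},{"slide":[0,0,-40],"turn":0},{"slide":[0,0,-40],"turn":0},{"slide":[0,0,-30],"turn":0},{"slide":[0,0,0],"turn":0}]';python3 - <<'E'
from h import *
p=robot.snapshot('wrist'); save(p,'w11.png')
q=robot.snapshot('top')
cv2.imwrite('pics/top2.png',cv2.cvtColor(cv2.resize(q['img'][130:260,170:450],None,fx=2.8,fy=2.8,interpolation=cv2.INTER_CUBIC),cv2.COLOR_RGB2BGR))
for r in robot.look_for(q,'gasket_1')[:5]: u,v=r['centre'][0]*640,r['centre'][1]*400;print(r['conf'],u,v,hit(q,u,v,.01))
E
```

```text
t: 24.98
position: [0.5429, -0.2818, 0.0049]
orientation: [[0.522, 0.853, 0.0], [0.853, -0.522, -0.0], [-0.0, 0.0, -1.0]]
ft_force: [-0.3, -0.3, 0.7]
opening: 0.844
t: 25.98
position: [0.5447, -0.2831, 0.1588]
orientation: [[0.522, 0.853, 0.005], [0.853, -0.522, -0.004], [-0.001, 0.007, -1.0]]
ft_force: [0.3, -0.6, 0.6]
opening: 0.843
0.67 272.0 211.07999999999998 [0.52738584 0.15386854 0.01      ]
0.46 312.384 246.88 [0.41734931 0.02854418 0.01      ]
```

View pics/w11.png

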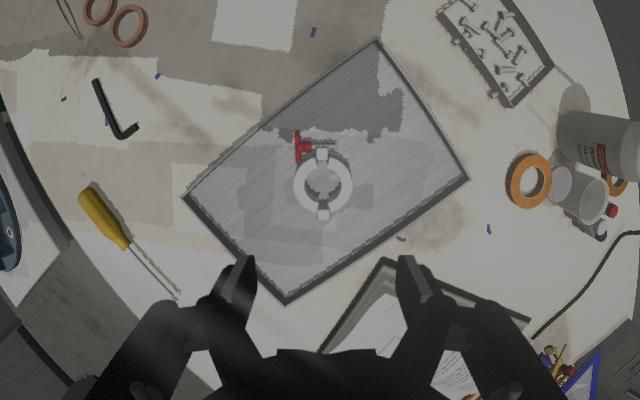

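View pics/top2.png

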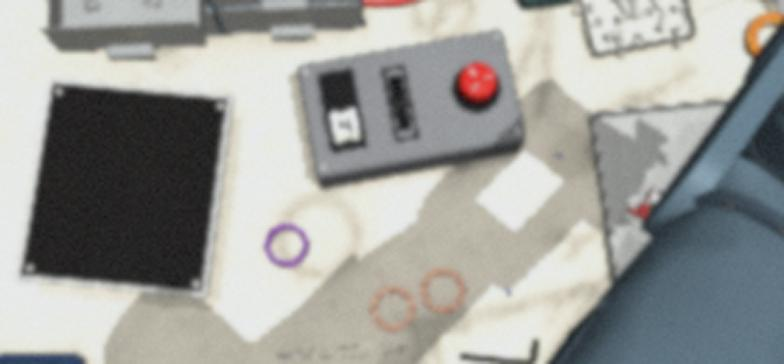

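The clamp lies in the tray at (322,183) and the deck is empty. One gasket has been knocked aside: it is now at crop (393,309), close to the other at (441,290). I'll go over there for a closer look with the jaws across their line.

```bash
python3 -m crank '[{"slide":[0,0,0],"turn":-0.144},{"slide":[0,0,0],"turn":-0.144},{"slide":[0,0,0],"turn":-0.144},{"slide":[0,0,0],"turn":-0.144},{"slide":[0,0,0],"turn":-0.144},{"slide":[0,0,0],"turn":-0.144},{"slide":[46,0,0],"turn":0},{"slide":[46,0,0],"turn":0},{"slide":[46,0,0],"turn":0},{"slide":[46,0,0],"turn":0},{"slide":[46,0,0],"turn":0},{"slide":[46,0,0],"turn":0}]' 60;python3 -m crank '[{"slide":[0,0,0],"turn":0},{"slide":[0,0,0],"turn":0}]';python3 - <<'E'
from h import *
p=robot.snapshot('wrist'); save(p,'w12.png')
for r in robot.look_for(p,'gasket_1')[:5]: u,v=r['centre'][0]*640,r['centre'][1]*400;print(r['conf'],u,v,hit(p,u,v,.01,True))
o=robot.get_obs()['position'];print(proj(p,[o[0],o[1],.01],True))
q=robot.snapshot('top')
for a,b in [(393,309),(441,290)]: print(hit(q,170+a/2.8,130+b/2.8,.01))
E
```

```text
t: 27.62
position: [0.4556, -0.0177, 0.1533]
orientation: [[-0.309, 0.951, -0.003], [0.951, 0.309, 0.001], [0.002, -0.002, -1.0]]
ft_force: [0.9, -0.2, 0.4]
opening: 0.706
t: 27.88
position: [0.4571, -0.0195, 0.1541]
orientation: [[-0.31, 0.951, -0.001], [0.951, 0.31, -0.0], [0.0, -0.001, -1.0]]
ft_force: [-0.6, -0.4, -0.7]
opening: 0.702
0.85 334.912 169.6 [ 0.4594569  -0.00119497  0.01      ]
0.76 445.312 29.4 [0.51547111 0.16493897 0.01      ]
0.57 343.68 135.20000000000002 [0.45677531 0.03254002 0.01      ]
(np.float64(326.7626548995528), np.float64(187.2439810710009))
[0.43712949 0.03478884 0.01      ]
[ 0.45800028 -0.01753791  0.01      ]
```

View pics/w12.png

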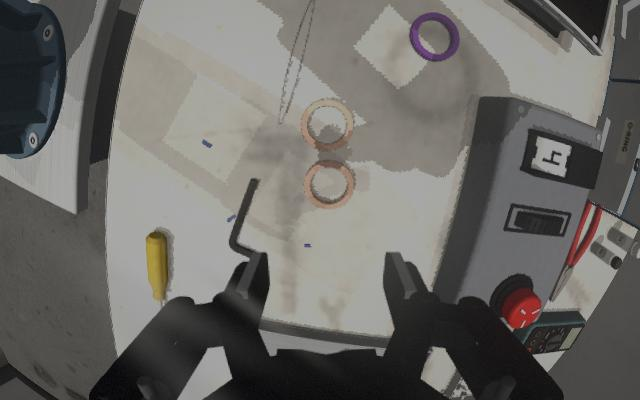

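The copper gaskets are at (330,185) and (327,125), and the purple ring at (434,36) stays. The TCP projects to (327,187), nearly centred on the first. The hex key at (245,215) and tweezers at (300,60) are clear of the fingers.

```bash
python3 -m crank '[{"slide":[1,2,35],"turn":0},{"slide":[1,0,40],"turn":0},{"slide":[0,0,35],"turn":0},{"slide":[0,0,18],"turn":0},{"slide":[0,0,12],"turn":0},{"slide":[0,0,6],"turn":0},{"slide":[0,0,4],"turn":0},{"slide":[0,0,0],"turn":0}]' 60;python3 -m crank '[{"slide":[0,0,0],"turn":0},{"slide":[0,0,0],"turn":0},{"slide":[0,0,0],"turn":0}]' 35 40
```

```text
t: 29.02
position: [0.4589, -0.0169, 0.0051]
orientation: [[-0.31, 0.951, 0.001], [0.951, 0.31, -0.0], [-0.0, 0.0, -1.0]]
ft_force: [-0.4, 0.5, -0.0]
opening: 0.7
t: 29.4
position: [0.4591, -0.0169, 0.0058]
orientation: [[-0.31, 0.951, 0.001], [0.951, 0.31, -0.0], [-0.001, 0.001, -1.0]]
ft_force: [-2.9, 1.2, 6.8]
opening: 0.518
```

```bash
python3 -m crank '[{"slide":[0,0,-5],"turn":0},{"slide":[0,0,-25],"turn":0},{"slide":[0,0,-40],"turn":0},{"slide":[0,0,-40],"turn":0},{"slide":[0,0,-35],"turn":0},{"slide":[30,20,0],"turn":0},{"slide":[45,30,0],"turn":0},{"slide":[50,33,0],"turn":0},{"slide":[50,33,0],"turn":0},{"slide":[50,33,0],"turn":0},{"slide":[50,32,0],"turn":0},{"slide":[47,30,0],"turn":0}]';python3 -m crank '[{"slide":[0,0,0],"turn":0},{"slide":[0,0,0],"turn":0}]'; python3 - <<'E'
from h import *
p=robot.snapshot('wrist'); save(p,'w13.png')
E
```

```text
t: 30.9
position: [0.5596, 0.3569, 0.1501]
orientation: [[-0.31, 0.951, 0.001], [0.951, 0.31, 0.0], [-0.0, 0.001, -1.0]]
ft_force: [1.3, -0.1, -0.8]
opening: 0.52
t: 31.15
position: [0.5589, 0.3545, 0.1495]
orientation: [[-0.311, 0.951, -0.001], [0.951, 0.311, -0.001], [-0.0, -0.001, -1.0]]
ft_force: [-0.7, -0.7, -0.6]
opening: 0.522
```

View pics/w13.png

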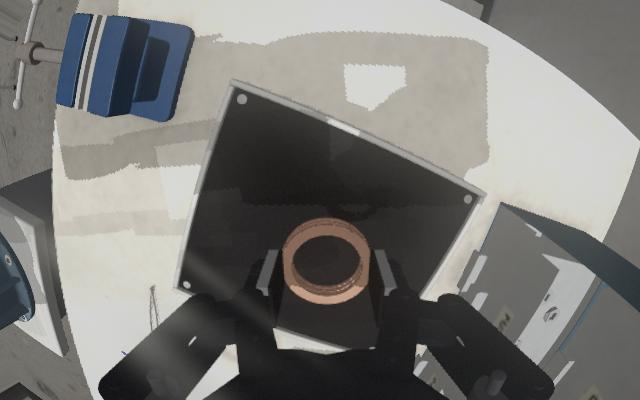

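The gasket is held level over the deck. I'll lower it.

```bash
python3 -m crank '[{"slide":[0,0,20],"turn":0},{"slide":[0,0,25],"turn":0},{"slide":[0,0,15],"turn":0},{"slide":[0,0,8],"turn":0},{"slide":[0,0,4],"turn":0},{"slide":[0,0,2],"turn":0},{"slide":[0,0,0],"turn":0},{"slide":[0,0,0],"turn":0}]'
```

```text
t: 32.2
position: [0.5598, 0.3549, 0.0764]
orientation: [[-0.31, 0.951, 0.001], [0.951, 0.31, 0.0], [0.0, 0.001, -1.0]]
ft_force: [0.1, -0.8, -0.5]
opening: 0.523
```

```bash
python3 -m crank '[{"slide":[0,0,2],"turn":0},{"slide":[0,0,1.5],"turn":0},{"slide":[0,0,0],"turn":0}]';python3 -m crank '[{"slide":[0,0,0.5],"turn":0},{"slide":[0,0,0],"turn":0}]'
```

```text
t: 32.58
position: [0.5594, 0.3547, 0.0721]
orientation: [[-0.31, 0.951, -0.0], [0.951, 0.31, -0.0], [-0.0, -0.0, -1.0]]
ft_force: [0.5, 0.3, -0.2]
opening: 0.517
t: 32.83
position: [0.5594, 0.3547, 0.072]
orientation: [[-0.31, 0.951, -0.0], [0.951, 0.31, -0.0], [-0.0, -0.0, -1.0]]
ft_force: [-1.0, -0.3, 2.4]
opening: 0.522
```

Contact felt (2.4 N). I'll release, rise, turn and go to the second gasket.

```bash
python3 -m crank '[{"slide":[0,0,0],"turn":0},{"slide":[0,0,0],"turn":0},{"slide":[0,0,-10],"turn":0},{"slide":[0,0,-35],"turn":0},{"slide":[0,0,-35],"turn":-0.1636},{"slide":[0,0,0],"turn":-0.1636},{"slide":[0,0,0],"turn":-0.1636},{"slide":[0,0,0],"turn":-0.1636},{"slide":[0,0,0],"turn":-0.1636},{"slide":[0,0,0],"turn":-0.1636},{"slide":[0,0,0],"turn":-0.1636},{"slide":[0,0,0],"turn":-0.1636}]' 60;python3 -m crank '[{"slide":[19,-44,0],"turn":0},{"slide":[20,-45,0],"turn":0},{"slide":[19,-44,0],"turn":0},{"slide":[20,-45,0],"turn":0},{"slide":[19,-44,0],"turn":0},{"slide":[20,-45,0],"turn":0},{"slide":[19,-44,0],"turn":0},{"slide":[0,0,0],"turn":0},{"slide":[0,0,0],"turn":0}]' 60; python3 - <<'E'
from h import *
p=robot.snapshot('wrist'); save(p,'w14.png')
o=robot.get_obs()['position'];print(proj(p,[o[0],o[1],.01],True))
E
```

```text
t: 34.33
position: [0.5597, 0.3548, 0.1527]
orientation: [[-0.998, -0.058, 0.001], [-0.058, 0.998, 0.0], [-0.001, 0.0, -1.0]]
ft_force: [0.6, -0.2, -0.3]
opening: 0.703
t: 35.45
position: [0.4407, 0.037, 0.1526]
orientation: [[-0.999, -0.052, 0.002], [-0.052, 0.999, 0.0], [-0.002, -0.0, -1.0]]
ft_force: [0.1, -0.5, 0.7]
opening: 0.705
(np.float64(327.1546020979665), np.float64(187.6377813711699))
```

View pics/w14.png

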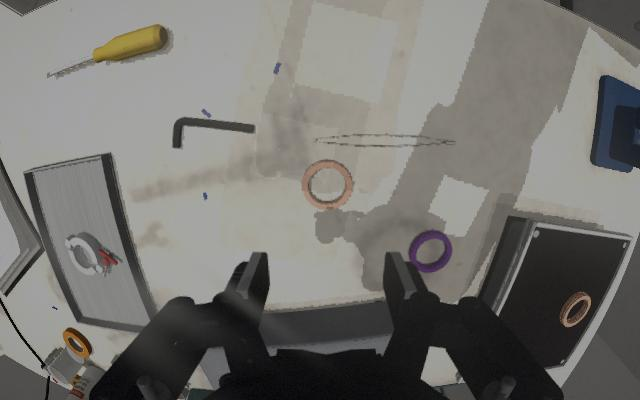

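The remaining gasket is at (328,185), centred under the TCP (327,188). The tweezers at (385,140) and purple ring at (430,250) are clear of the fingers. I'll descend and grip.

```bash
python3 -m crank '[{"slide":[1,1,35],"turn":0},{"slide":[0,0,40],"turn":0},{"slide":[0,0,35],"turn":0},{"slide":[0,0,18],"turn":0},{"slide":[0,0,12],"turn":0},{"slide":[0,0,5],"turn":0},{"slide":[0,0,1],"turn":0},{"slide":[0,0,0],"turn":0}]' 60;python3 -m crank '[{"slide":[0,0,0],"turn":0},{"slide":[0,0,0],"turn":0},{"slide":[0,0,0],"turn":0}]' 35 40
```

```text
t: 36.5
position: [0.4397, 0.0379, 0.0064]
orientation: [[-0.999, -0.053, 0.001], [-0.053, 0.999, -0.0], [-0.001, -0.0, -1.0]]
ft_force: [1.0, -0.8, 0.4]
opening: 0.697
t: 36.88
position: [0.4412, 0.0373, 0.009]
orientation: [[-0.999, -0.054, 0.003], [-0.054, 0.999, -0.001], [-0.003, -0.001, -1.0]]
ft_force: [-9.5, -0.1, 33.0]
opening: 0.41
```

Opening 35 mm and 33 N upward: the grip failed and the tips are pressing down. I'll back off and look.

```bash
python3 -m crank '[{"slide":[0,0,-6],"turn":0},{"slide":[0,0,0],"turn":0}]'; python3 -m crank '[{"slide":[0,0,-20],"turn":0},{"slide":[0,0,-35],"turn":0},{"slide":[0,0,-40],"turn":0},{"slide":[0,0,-40],"turn":0},{"slide":[0,0,0],"turn":0},{"slide":[0,0,0],"turn":0}]' 60;python3 - <<'E'
from h import *
p=robot.snapshot('wrist'); save(p,'w15.png')
o=robot.get_obs()['position'];print(proj(p,[o[0],o[1],.01],True))
E
```

```text
t: 37.12
position: [0.4398, 0.0378, 0.0125]
orientation: [[-0.999, -0.053, 0.002], [-0.053, 0.999, -0.0], [-0.002, -0.0, -1.0]]
ft_force: [-0.2, 0.6, -0.4]
opening: 0.405
t: 37.88
position: [0.4385, 0.038, 0.146]
orientation: [[-0.999, -0.053, -0.001], [-0.053, 0.999, 0.0], [0.001, 0.0, -1.0]]
ft_force: [-0.2, 0.1, 0.1]
opening: 0.702
(np.float64(326.8001842296273), np.float64(189.44733475467785))
```

View pics/w15.png

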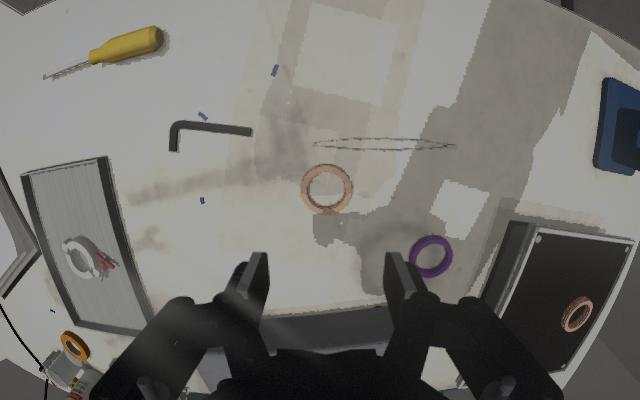

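The gasket hasn't moved, (326,189). The tips were too high because the pads swing back when open. I'll descend about 6 mm deeper with a narrower opening.

```bash
python3 -m crank '[{"slide":[0,0,35],"turn":0},{"slide":[0,0,40],"turn":0},{"slide":[0,0,35],"turn":0},{"slide":[0,0,18],"turn":0},{"slide":[0,0,10],"turn":0},{"slide":[0,0,5],"turn":0},{"slide":[0,0,1],"turn":0},{"slide":[0,0,0],"turn":0}]' 57;python3 -m crank '[{"slide":[0,0,2],"turn":0},{"slide":[0,0,1],"turn":0},{"slide":[0,0,0],"turn":0}]'
```

```text
t: 38.92
position: [0.4396, 0.0378, 0.0033]
orientation: [[-0.999, -0.053, 0.001], [-0.053, 0.999, -0.0], [-0.001, -0.0, -1.0]]
ft_force: [-0.5, -0.5, -0.2]
opening: 0.667
t: 39.3
position: [0.4391, 0.0379, -0.0001]
orientation: [[-0.999, -0.053, 0.0], [-0.053, 0.999, -0.0], [-0.0, -0.0, -1.0]]
ft_force: [0.5, -0.6, 0.6]
opening: 0.67
```

```bash
python3 -m crank '[{"slide":[0,0,0],"turn":0},{"slide":[0,0,0],"turn":0},{"slide":[0,0,0],"turn":0}]' 38 40
```

```text
t: 39.67
position: [0.4392, 0.0379, 0.0002]
orientation: [[-0.999, -0.053, -0.0], [-0.053, 0.999, -0.0], [0.0, -0.0, -1.0]]
ft_force: [-1.8, -0.5, 5.4]
opening: 0.542
```

Gripped at 46 mm. Lifting and carrying to the deck.

```bash
python3 -m crank '[{"slide":[0,0,-8],"turn":0},{"slide":[0,0,-25],"turn":0},{"slide":[0,0,-40],"turn":0},{"slide":[0,0,-40],"turn":0},{"slide":[0,0,-37],"turn":0},{"slide":[-15,30,0],"turn":0},{"slide":[-22,40,0],"turn":0},{"slide":[-22,40,0],"turn":0},{"slide":[-22,40,0],"turn":0},{"slide":[-22,40,0],"turn":0},{"slide":[-20,40,0],"turn":0},{"slide":[0,0,0],"turn":0}]';python3 -m crank '[{"slide":[0,0,0],"turn":0},{"slide":[0,0,0],"turn":0}]'; python3 - <<'E'
from h import *
p=robot.snapshot('wrist'); save(p,'w16.png')
E
```

```text
t: 41.18
position: [0.5501, 0.2766, 0.1498]
orientation: [[-0.998, -0.056, 0.0], [-0.056, 0.998, 0.001], [-0.001, 0.001, -1.0]]
ft_force: [-0.9, -0.3, 0.4]
opening: 0.537
t: 41.42
position: [0.5494, 0.2731, 0.1498]
orientation: [[-0.999, -0.052, -0.0], [-0.052, 0.999, -0.0], [0.0, -0.0, -1.0]]
ft_force: [-0.1, 0.3, -0.4]
opening: 0.534
```

View pics/w16.png

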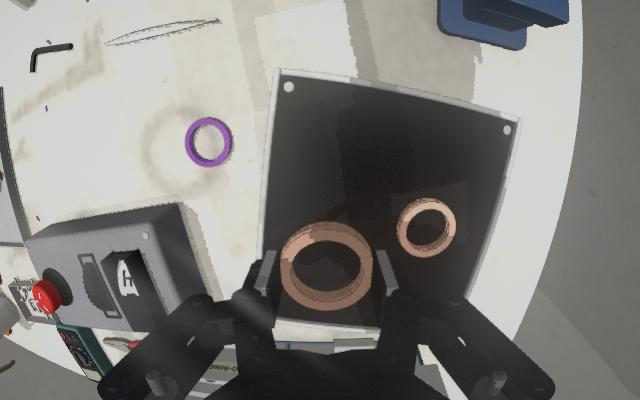

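Held level over the deck; the first pack lies flat at (427,228). I'll lower it.

```bash
python3 -m crank '[{"slide":[0,0,20],"turn":0},{"slide":[0,0,25],"turn":0},{"slide":[0,0,18],"turn":0},{"slide":[0,0,10],"turn":0},{"slide":[0,0,4],"turn":0},{"slide":[0,0,2],"turn":0},{"slide":[0,0,0],"turn":0},{"slide":[0,0,0],"turn":0}]';python3 -m crank '[{"slide":[0,0,2],"turn":0},{"slide":[0,0,1],"turn":0},{"slide":[0,0,0],"turn":0}]'
```

```text
t: 42.48
position: [0.5501, 0.2743, 0.0714]
orientation: [[-0.999, -0.053, 0.001], [-0.053, 0.999, 0.0], [-0.001, 0.0, -1.0]]
ft_force: [0.6, 1.0, -0.7]
opening: 0.54
t: 42.85
position: [0.5496, 0.2741, 0.0676]
orientation: [[-0.999, -0.053, -0.0], [-0.053, 0.999, -0.0], [0.0, -0.0, -1.0]]
ft_force: [0.2, -0.5, -0.7]
opening: 0.538
```

```bash
python3 -m crank '[{"slide":[0,0,1.5],"turn":0},{"slide":[0,0,0],"turn":0}]';python3 -m crank '[{"slide":[0,0,0],"turn":0},{"slide":[0,0,0],"turn":0},{"slide":[0,0,-10],"turn":0},{"slide":[0,0,-35],"turn":0},{"slide":[0,0,-40],"turn":0},{"slide":[0,0,-30],"turn":0},{"slide":[0,0,0],"turn":0}]' 57; python3 - <<'E'
from h import *
p=robot.snapshot('wrist'); save(p,'w17.png')
P=robot.snapshot('scene')
cv2.imwrite('pics/s17.png',cv2.cvtColor(cv2.resize(P['img'][130:290,170:420],None,fx=3.2,fy=3.2,interpolation=cv2.INTER_CUBIC),cv2.COLOR_RGB2BGR))
q=robot.snapshot('top')
cv2.imwrite('pics/top17.png',cv2.cvtColor(cv2.resize(q['img'][130:260,170:450],None,fx=2.8,fy=2.8,interpolation=cv2.INTER_CUBIC),cv2.COLOR_RGB2BGR))
E
```

```text
t: 43.1
position: [0.5498, 0.2741, 0.0663]
orientation: [[-0.999, -0.053, 0.0], [-0.053, 0.999, 0.0], [-0.0, 0.0, -1.0]]
ft_force: [0.7, 0.3, -0.9]
opening: 0.538
t: 43.98
position: [0.5518, 0.2748, 0.1854]
orientation: [[-0.999, -0.053, 0.007], [-0.053, 0.999, 0.002], [-0.007, 0.002, -1.0]]
ft_force: [0.3, 0.6, -0.3]
opening: 0.667
```

View pics/w17.png

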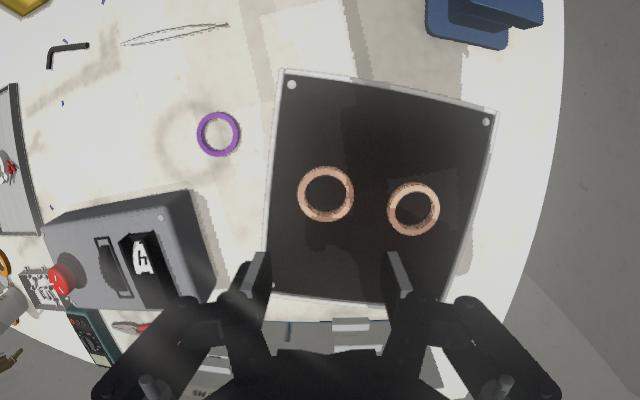

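View pics/top17.png

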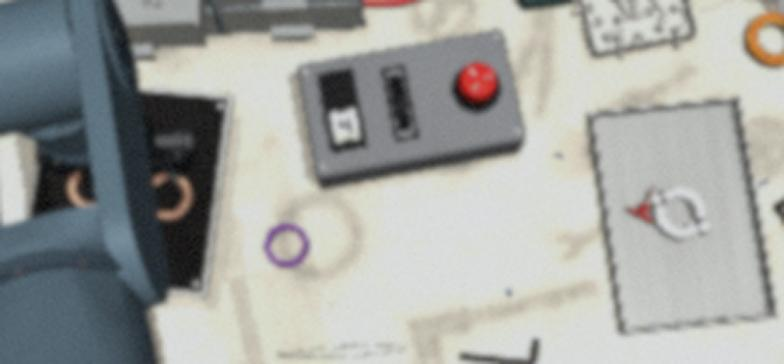

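View pics/s17.png

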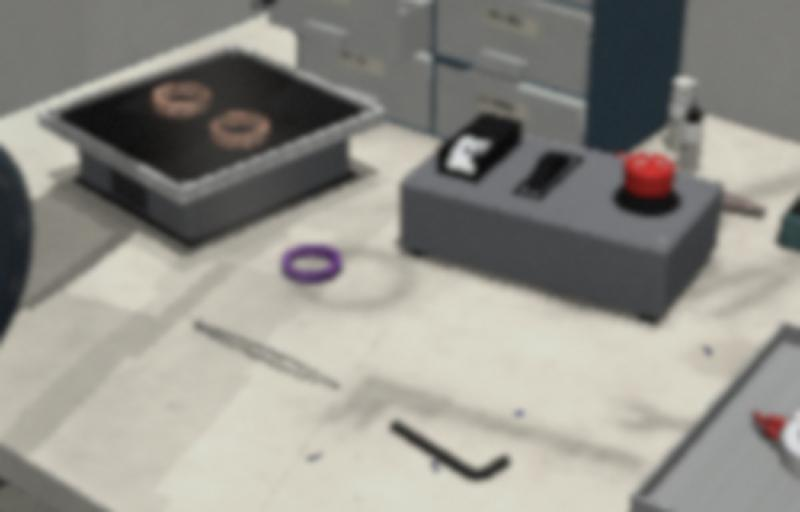

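Both packs lie flat on the deck at (325,195) and (413,208), the clamp is in the tray, and the bystanders haven't moved. I'll check the digit from above the wheel.

```bash
python3 -m crank '[{"slide":[-12,-42,0],"turn":0},{"slide":[-12,-42,0],"turn":0},{"slide":[-12,-42,0],"turn":0},{"slide":[-12,-42,0],"turn":-0.07},{"slide":[-12,-42,0],"turn":-0.07},{"slide":[-12,-20,0],"turn":0},{"slide":[0,0,0],"turn":0},{"slide":[0,0,0],"turn":0}]' 60; python3 - <<'E'
from h import *
p=robot.snapshot('wrist'); save(p,'w18.png')
cv2.imwrite('pics/w18c.png',cv2.cvtColor(cv2.resize(np.rot90(p['img'][90:270,340:460],2),None,fx=4,fy=4,interpolation=cv2.INTER_CUBIC),cv2.COLOR_RGB2BGR))
E
```

```text
t: 45.12
position: [0.6381, 0.052, 0.1799]
orientation: [[-0.981, -0.192, -0.003], [-0.192, 0.981, 0.001], [0.003, 0.001, -1.0]]
ft_force: [-0.0, 0.9, -0.6]
opening: 0.706
```

View pics/w18.png

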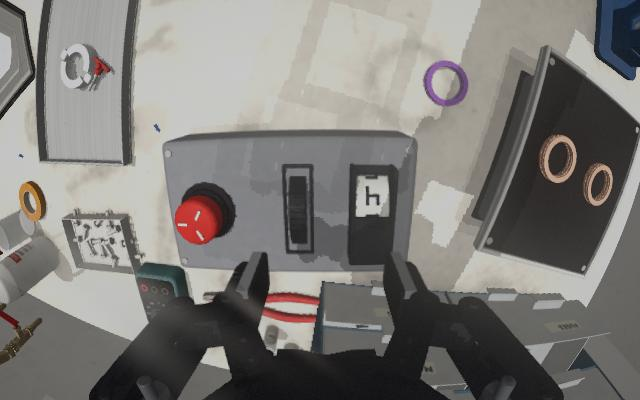

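View pics/w18c.png

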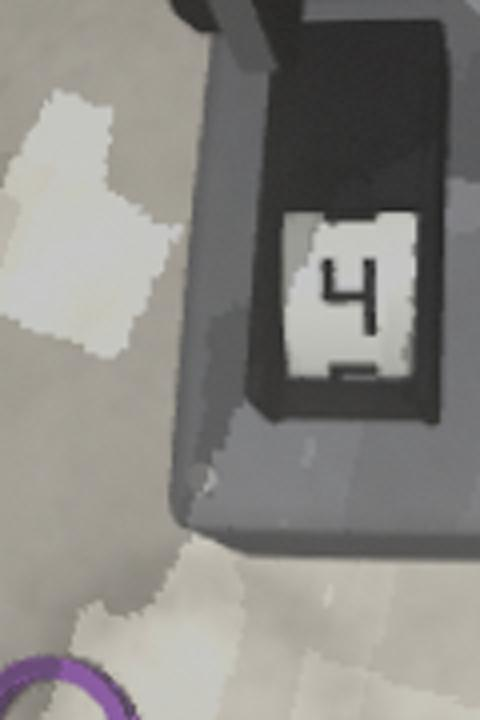

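The 4 is exactly centred: digit 258–335, window 213–378. Now to the stop button: straddle the cap, grip, twist clockwise.

```bash
python3 -m crank '[{"slide":[-3,-40,0],"turn":0},{"slide":[-3,-40,0],"turn":0},{"slide":[0,-30,0],"turn":0},{"slide":[0,0,0],"turn":0},{"slide":[0,0,20],"turn":0},{"slide":[0,0,20],"turn":0},{"slide":[0,0,0],"turn":0}]' 60; python3 - <<'E'
from h import *
p=robot.snapshot('wrist'); save(p,'w19.png')
o=robot.get_obs()['position'];print(proj(p,[o[0],o[1],.105],True))
E
```

```text
t: 46.05
position: [0.6638, -0.0537, 0.1374]
orientation: [[-0.981, -0.193, -0.006], [-0.193, 0.981, 0.002], [0.006, 0.003, -1.0]]
ft_force: [-0.7, 0.0, -0.5]
opening: 0.701
(np.float64(325.84257174429627), np.float64(238.9343883985622))
```

View pics/w19.png

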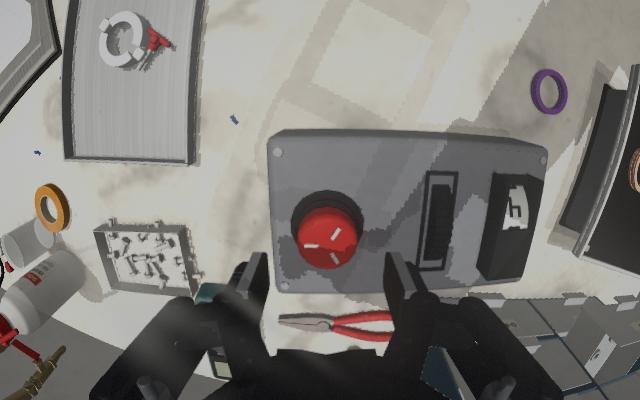

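```bash
python3 -m crank '[{"slide":[0,1,20],"turn":0},{"slide":[0,0,18],"turn":0},{"slide":[0,0,9],"turn":0},{"slide":[0,0,4],"turn":0},{"slide":[0,0,0],"turn":0}]' 60; python3 -m crank '[{"slide":[0,0,0],"turn":0},{"slide":[0,0,0],"turn":0},{"slide":[0,0,0],"turn":0},{"slide":[0,0,0],"turn":0}]' 25 40
```

```text
t: 46.72
position: [0.6661, -0.0546, 0.0902]
orientation: [[-0.981, -0.192, -0.0], [-0.192, 0.981, 0.0], [0.0, 0.0, -1.0]]
ft_force: [-0.0, 0.2, 0.2]
opening: 0.705
t: 47.22
position: [0.6662, -0.0529, 0.0915]
orientation: [[-0.981, -0.192, 0.0], [-0.192, 0.981, 0.002], [-0.001, 0.002, -1.0]]
ft_force: [-1.8, 5.9, 3.8]
opening: 0.449
```

```bash
python3 -m crank '[{"slide":[0,0,0],"turn":0.1},{"slide":[0,0,0],"turn":0.12},{"slide":[0,0,0],"turn":0.12},{"slide":[0,0,0],"turn":0.12},{"slide":[0,0,0],"turn":0.12},{"slide":[0,0,0],"turn":0.1},{"slide":[0,0,0],"turn":0}]'
```

```text
t: 48.1
position: [0.6664, -0.0508, 0.0914]
orientation: [[-0.884, 0.468, 0.001], [0.468, 0.884, 0.005], [0.001, 0.005, -1.0]]
ft_force: [-0.1, 11.6, 4.5]
opening: 0.443
```

Turned 39° (0.68 rad). Opening and rising.

```bash
python3 -m crank '[{"slide":[0,0,0],"turn":0},{"slide":[0,0,0],"turn":0},{"slide":[0,0,0],"turn":0},{"slide":[0,0,-15],"turn":0},{"slide":[0,0,-30],"turn":0},{"slide":[0,0,-30],"turn":0},{"slide":[0,0,-30],"turn":0},{"slide":[20,20,0],"turn":0},{"slide":[30,20,0],"turn":0},{"slide":[30,20,0],"turn":0},{"slide":[30,0,0],"turn":0},{"slide":[0,0,0],"turn":0}]' 62; python3 - <<'E'
from h import *
p=robot.snapshot('wrist'); save(p,'w20.png')
P=robot.snapshot('scene')
cv2.imwrite('pics/s20.png',cv2.cvtColor(cv2.resize(P['img'][130:250,280:420],None,fx=5,fy=5,interpolation=cv2.INTER_CUBIC),cv2.COLOR_RGB2BGR))
E
```

```text
t: 49.6
position: [0.5945, 0.0524, 0.1946]
orientation: [[-0.885, 0.466, -0.002], [0.466, 0.885, 0.001], [0.002, -0.0, -1.0]]
ft_force: [-0.3, -0.1, 0.2]
opening: 0.724
```

View pics/w20.png

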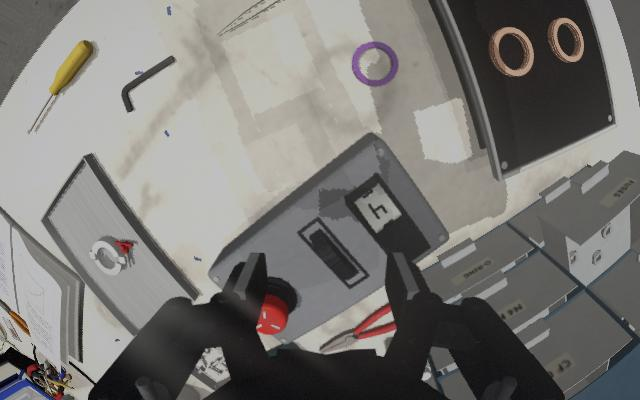

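View pics/s20.png

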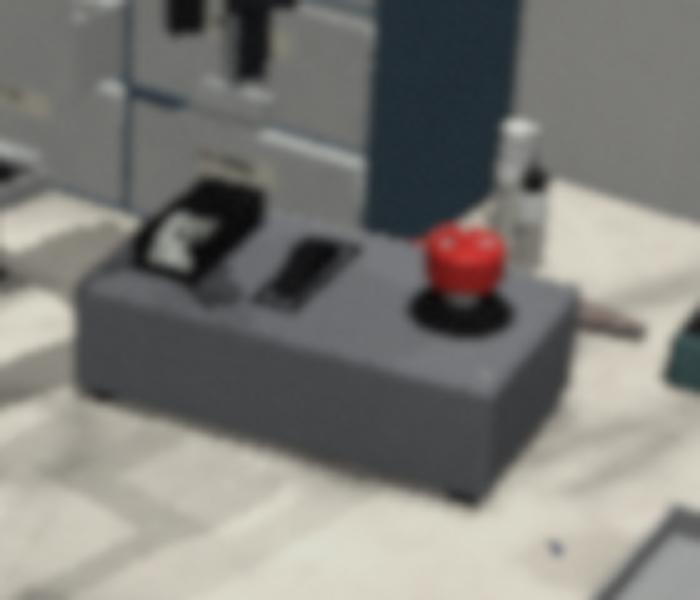

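The button has sprung up: its stem is visible and the cap top is about 18 px higher than when locked. The 4 is still in the window, both gaskets are on the deck and the clamp is in the tray. Handing in.

```bash
python3 -m crank '[{"slide":[0,0,-10],"turn":0},{"slide":[0,0,0],"turn":0},{"slide":[0,0,0],"turn":0},{"slide":[0,0,0],"turn":0},{"slide":[0,0,0],"turn":0},{"slide":[0,0,0],"turn":0}]'; python3 - <<'E'
from h import *
print(robot.job_done())
E
```

```text
t: 50.45
position: [0.5968, 0.05, 0.2051]
orientation: [[-0.884, 0.468, -0.0], [0.468, 0.884, 0.0], [0.0, -0.0, -1.0]]
ft_force: [0.3, 0.4, -0.2]
opening: 0.724
the job is handed in; nothing more can be done
None
```

The changeover is done and handed in at about 50 s; no verdict was reported. I worked in this order:
1. Pressed the stop button to its end stop until it locked.
2. Rolled the thumbwheel from about 7 down to 4.
3. Put the one clamp in the tray.
4. Laid both copper gasket packs flat on the shaker deck.
5. Twisted the button about 0.68 rad clockwise and let it spring up.

**Last checks:** In the final pictures the button stands up with its stem showing, and the clamp is in the tray. Both packs lie flat on the deck. The hex key, tweezers and purple ring are where they were. The digit 4 measured centred in the window before the twist and still reads 4 after it.

**What went wrong on the way:**
- **Wheel:** it slipped in the pinch, so it took three strokes and a small correction.
- **Clamp:** I carried it about 5 cm past the tray centre and came back before lowering it.
- **Gasket:** one was knocked aside during the run, so I found it again. My first grasp on it was too high: the tips pressed down with 33 N without moving it. The second grasp, lower, held.

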